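# Sort the worktop: cutlery to the tray, fruit to the hooded bin

## Task

Sort the three things lying about at the front of the worktop: lay the fork and the peeler flat in the open wooden cutlery tray with the teaspoon, and put the lemon through the front opening of the hooded white bin so that it rests inside with the garlic. Leave the teaspoon and the garlic in their containers, and do not push the tray or the bin out of place or disturb the salt shaker and the jam jar beside them.

Things in the scene. Friction and masses are not known exactly. Their poses are not given: they have to be found in the camera images.
- fork: steel table fork, 206 mm long (along its x), 25 mm wide at the tines, handle and shank 16 mm wide, 11 to 14 mm high, 42 g, lying on the worktop. Its origin is the centre of its length at its underside; x runs lengthwise, y across. Pinch it across y at the middle.
- peeler: vegetable peeler with a dark grip, 170 mm long (along its x), 25 mm wide, 18 mm high, 80 g, lying on the worktop. Its origin is the centre of its length at its underside; x runs lengthwise, y across. Pinch it across y at the middle.
- lemon: lemon, 83 mm long (along its x), 58 mm thick across, 126 g, free to roll. Its origin is on its skin, 29 mm below its centre as it lies at the start; x is its long axis, level at the start. It starts on the worktop.
- lemon_center (a point): the centre of the lemon, 29 mm above its origin along the lemon's z
- cutlery_tray: open wooden tray, loose, 900 g, 242 mm long (x) by 160 mm (y) by 45 mm high, walls and floor 5 mm, one compartment of 232 x 150 mm inside, so that the fork fits only lengthwise (along x). Its origin is the centre of its underside; z is up. x is lengthwise and points away from the robot (turned up to 9 degrees). It may stand left or right of the hooded bin.
- produce_bin: hooded white bin, loose, 1 kg, 200 mm deep (x), 200 wide (y), 210 high, walls, floor and roof 5 mm. Origin: centre of its underside; x points away from the robot within 9 degrees. Front (-x) open above a lip 45 mm high at x = -100 mm; the roof (z 205 to 210) covers x = -74 to 100, the sides slope between: fill it obliquely from the front, the hand leaning back toward the robot.
- teaspoon: teaspoon, 138 mm long (x), 30 mm wide, 13 mm high, lying lengthwise in the cutlery tray along its left (+y) side, about 55 mm from the tray's middle line. It stays in the tray. Origin: centre of its underside.
- garlic: bulb of garlic, 53 mm wide and high, 31 g, inside the hooded bin in its far left corner (about +60 mm in x, +50 mm in y of the bin). It stays in the bin. Origin: centre of its underside.
- salt_shaker: glass salt shaker with steel cap, 44 mm wide, 90 mm high, standing behind the gap between the tray and the bin; leave alone. Its origin is the centre of its underside; z is up.
- jam_jar: jam jar, 62 mm wide, 86 mm high, standing to the right of the tray and bin; leave alone. Its origin is the centre of its underside; z is up.

How it is judged (in metres and radians):
At the end, for the whole second after the job is handed in: Fork, peeler and teaspoon lie in the tray below its rim, level within 8 degrees (overlapping is fine); lemon centre and garlic are inside the hooded bin behind its lip, lemon centre at most 70 mm above the bin's underside; cutlery at rest, lemon nearly (under 0.1 m/s); tray and bin level (x of fork in the frame of cutlery_tray between -0.03 and 0.03 m and y of fork in the frame of cutlery_tray between -0.075 and 0.075 m and z of each of fork, peeler, teaspoon in the frame of cutlery_tray below 0.035 m and angle between fork's own x axis and vertical between 1.42 and 1.72 rad and linear speed of each of fork, peeler, teaspoon below 0.02 m/s and x of peeler in the frame of cutlery_tray between -0.045 and 0.045 m and y of peeler in the frame of cutlery_tray between -0.075 and 0.075 m and angle between peeler's own x axis and vertical between 1.42 and 1.72 rad and x of teaspoon in the frame of cutlery_tray between -0.065 and 0.065 m and y of teaspoon in the frame of cutlery_tray between -0.075 and 0.075 m and angle between teaspoon's own x axis and vertical between 1.42 and 1.72 rad and x of lemon_center in the frame of produce_bin between -0.085 and 0.1 m and y of lemon_center in the frame of produce_bin between -0.1 and 0.1 m and z of lemon_center in the frame of produce_bin between -0.01 and 0.07 m and x of garlic in the frame of produce_bin between -0.085 and 0.1 m and y of garlic in the frame of produce_bin between -0.1 and 0.1 m and z of garlic in the frame of produce_bin between -0.01 and 0.075 m and linear speed of lemon below 0.1 m/s and angle between each of produce_bin, cutlery_tray's own z axis and vertical below 0.05 rad); the robot touches nothing.
It fails at once if the tray or the bin is shifted by more than 40 mm (distance of any of produce_bin, cutlery_tray from where it was at the start of the episode above 0.04 m).
It fails at once if the salt shaker or the jam jar is shifted by more than 30 mm or tipped over (distance of any of salt_shaker, jam_jar from where it was at the start of the episode above 0.03 m or angle between any of salt_shaker, jam_jar's own z axis and vertical above 0.5 rad).
It also fails if it takes over 72 s, if anything falls off the work surface, if the arm or the gripper's body presses on something with over 40 N, if the wrist force passes 120 N, or if a joint passes its speed limit or range.

## Robot

A 6-joint arm with a two-finger parallel gripper is mounted at the origin on a cart in front of the work surface, level with it; the furniture and walls round the work are solid. World frame = base frame: x ahead of the robot, y to its left, z up, the work surface at z = 0. Lengths are in mm, angles in degrees, forces in N, time in s.
With the tool pointing down it reaches from about 300 to 850 mm from the base axis. Payload 4.2 kg.
Tool frame: the origin (TCP) lies midway between the tips of the shut fingers; the grasp point (between the pads) lies 19 mm behind it; x points along the fingers, y is the direction in which the jaws open and shut, and the axes are right-handed (so a half turn about x gives the same grasp; the last joint's range is limited). The gripper opens to 91 mm and grips with 3 to 60 N. Pads are 32 mm wide; open, the fingers measure 118 mm over their backs; the gripper's body (76 mm by 178 mm) begins 60 mm behind the grasp point.
Start: joints at [-74.771, 18.312, 89.639, -0, 72.044, -1.146], TCP at [162.111, -551.695, 179.476] pointing down, gripper open.
Joint ranges: [-177.97, 177.97], [-48.28, 115.42], [12.27, 149.76], [-77.06, 257.06], [2.81, 150.46], [-146.56, 146.56]. Speed limits (degrees/s): [147.25, 147.25, 180, 180, 180, 180].

## Interface

Orientations are given as [roll, pitch, yaw] about the fixed x, y, z axes, in that order (R = Rz(yaw) Ry(pitch) Rx(roll)).
In Python, from workcell import * gives the robot as it stands.
- The arm moves only by the shell command python3 -m handwheel 'ROWS' [FORCE]. ROWS is a JSON object of lists of equal length, an entry for each row: "gripper": the closure, from 0 (fully open) to 1 (shut); "offset": the shift along the tool's x, y, z in mm, a list of three; "rot": the turn, a rotation vector about the tool's x, y, z in degrees, a list of three. A call has 1 to 5 rows; each row is the pose to reach, as a shift and turn from the pose commanded when the call began, along the tool's axes at that moment; what a row does not reach only later rows make up. A row lasts 1/12 s, in which the tool goes at most 41.7 mm and 7.16 degrees, less where a joint would pass 70% of its speed; a pose out of reach is approached as far as the arm can. A call with a gripper value outside its range is refused whole. The fingers move at their own pace and stop on an object; FORCE is the grip in N (left out, the last holds). Time passes only in rows, so rows that repeat a pose let the fingers close. It gives the time, the measured TCP pose, the force and the opening at its end, in the units of the state.
- state(): the state, without advancing time (a new reading comes with each control period).
- grab_frame(name): name is "scene" or "top" or "wrist"; returns the picture (384x512x3 uint8, red, green, blue); there is no depth.
- camera_params(name): a dict with "fx", "fy", "cx", "cy" (pixels), "position" and "attitude" of the camera in the world; the wrist camera has in their place "hand_eye" (4x4, takes a point from camera to tool coordinates, whose origin is the TCP and whose axes are the tool frame's). Camera axes: x right, y up, looking along -z (the intrinsics and any distortion apply to the point x, -y, -z); pixel columns grow to the right and rows downward; lengths in mm; the calibration is good to about 2 mm. A picture is of the moment at which its call begins: read the wrist's pose just before it. camera_params takes no time and is no camera call.
- job_done(): hands the job in, once; it reports no verdict.
The state is a dict: "time_s": time; "qpos": joint angles; "qvel": joint speeds; "effort": joint torques, N m; "ee_pos": TCP position; "ee_rot": TCP orientation; "force": force on the tool from outside, world axes, zero at the start; "torque": the same for the moment, N m; "gripper_width": finger opening in mm.
Only numpy, scipy, OpenCV 4.12 (cv2) and the standard library are available. Lean on these libraries where they do the work, as an engineer would, in place of code of your own. Each camera call takes 0.05 s, during which the arm holds its last target.

## Working session

There is one attempt and no reset: what is moved stays moved. The work goes in short steps, Python scripts to look and compute and a shell command to move; the robot and the scene stay as the last step left them, time stands still between calls to the robot, and variables do not carry over. Pictures are saved under pics/ and viewed, and the job is handed in when it is done.

```bash
ls -la; mkdir -p pics
python3 - <<'E'
from workcell import *
import cv2
s=state(); print(s)
for n in ("scene","top","wrist"):
    print(n,camera_params(n))
for n in ("scene","top","wrist"):
    cv2.imwrite(f"pics/{n}0.png",grab_frame(n)[:,:,::-1])
E
```

```text
total 12
drwxr-xr-x  3 agent agent 4096 Dec  6 12:30 .
drwxr-xr-x 23 root  root  4096 Dec  6 12:30 ..
drwxr-xr-x  2 agent agent 4096 Dec  6 12:30 pics
{'time_s': 0.0, 'qpos': array([-7.47703749e+01,  1.83504517e+01,  8.97082578e+01, -2.57329943e-03,
        7.20440141e+01, -1.14754975e+00]), 'qvel': array([-0.04139234, -0.02866525, -0.02407148, -0.01511864,  0.0674856 ,
       -0.04890776]), 'effort': array([ 1.74060817e-03, -4.12457621e+01, -2.31968057e+01,  7.29765859e-02,
        4.57936130e-02, -1.51984709e-04]), 'ee_pos': array([ 161.94220602, -551.11264819,  178.61972427]), 'ee_rot': array([-89.7832099 ,  89.89724732, 106.59476047]), 'force': array([0.50776435, 0.02273312, 0.6943171 ]), 'torque': array([ 0.01593159,  0.03976502, -0.02021175]), 'gripper_width': 91.55865797458328}
scene {'fx': 458.48320662213405, 'fy': 458.48320662213405, 'cx': 256.2293963903708, 'cy': 194.54548205065936, 'position': array([ 58.30459207, 640.75734463, 989.32674421]), 'attitude': array([  45.05864344,   -0.77617364, -143.30761742])}
top {'fx': 390.3833172075323, 'fy': 390.3833172075323, 'cx': 248.40777518290955, 'cy': 186.84351421931157, 'position': array([ 415.96534239, -105.61162223, 1071.39945883]), 'attitude': array([ 11.2988607,  -0.5622112, -90.1027039])}
wrist {'fx': 270.9517273317215, 'fy': 270.9517273317215, 'cx': 253.76938455539707, 'cy': 196.6188196755501, 'hand_eye': array([[ 9.47774823e-04,  2.34031329e-01, -9.72228594e-01,
        -2.05728099e+02],
       [ 9.99999382e-01, -7.86828930e-04,  7.85444516e-04,
         3.61537361e-01],
       [-5.81158960e-04, -9.72228738e-01, -2.34031930e-01,
        -6.60607437e+01],
       [ 0.00000000e+00,  0.00000000e+00,  0.00000000e+00,
         1.00000000e+00]])}
```

Run:
```python
import cv2
a=cv2.imread("pics/top0.png"); 
cv2.imwrite("pics/top0b.png",cv2.resize(a,(800,600),interpolation=cv2.INTER_CUBIC))
```

```text
(no output)
```

View pics/top0b.png

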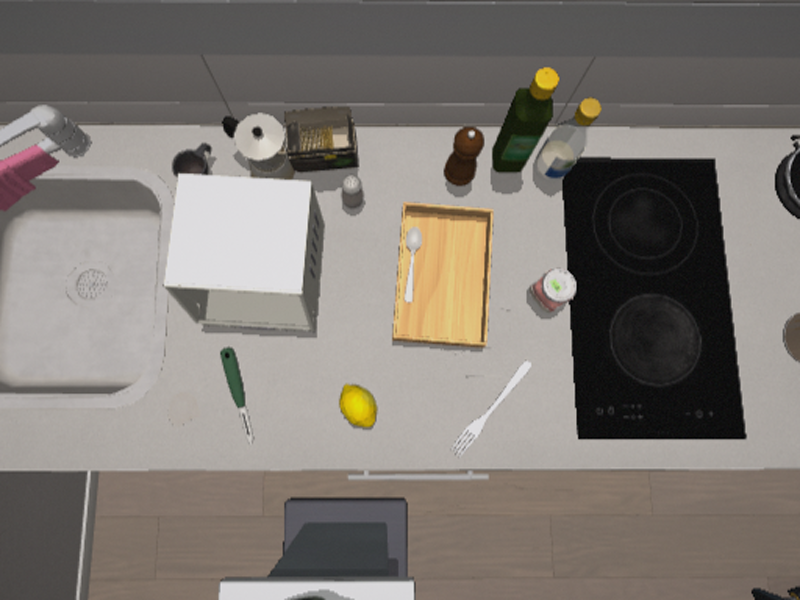

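View pics/scene0.png

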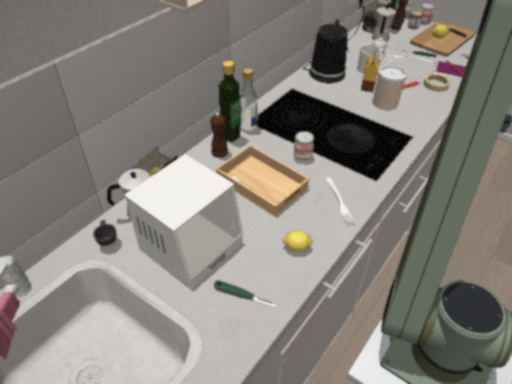

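```bash
cat > h.py <<'E'
import numpy as np, cv2
from scipy.spatial.transform import Rotation as R
from workcell import *
def Rm(a): return R.from_euler('xyz',a,degrees=True).as_matrix()
def campose(n,st=None):
    p=camera_params(n)
    if n=='wrist':
        T=np.eye(4);T[:3,:3]=Rm(st['ee_rot']);T[:3,3]=st['ee_pos'];T=T@p['hand_eye'];return p,T[:3,:3],T[:3,3]
    return p,Rm(p['attitude']),np.array(p['position'])
def px2w(n,u,v,z,st=None):
    p,A,c=campose(n,st)
    d=A@np.array([(u-p['cx'])/p['fx'],-(v-p['cy'])/p['fy'],-1])
    return c+d*(z-c[2])/d[2]
def w2px(n,P,st=None):
    p,A,c=campose(n,st)
    q=A.T@(np.array(P)-c); return np.array([p['cx']+p['fx']*q[0]/-q[2],p['cy']-p['fy']*q[1]/-q[2]])
def crop(src,dst,x0,y0,w,h,k):
    a=cv2.imread(src)[y0:y0+h,x0:x0+w]
    a=cv2.resize(a,None,fx=k,fy=k,interpolation=cv2.INTER_CUBIC)
    for x in range((x0+9)//10*10,x0+w,10):
        cv2.line(a,(int((x-x0+.5)*k),0),(int((x-x0+.5)*k),6 if x%50 else 14),(0,0,255),1)
        if x%20==0: cv2.putText(a,str(x),(int((x-x0+.5)*k)-10,24),0,.35,(0,0,255),1)
    for y in range((y0+9)//10*10,y0+h,10):
        cv2.line(a,(0,int((y-y0+.5)*k)),(6,int((y-y0+.5)*k)),(0,0,255),1)
        if y%20==0: cv2.putText(a,str(y),(8,int((y-y0+.5)*k)+4),0,.35,(0,0,255),1)
    cv2.imwrite(dst,a)
E
python3 - <<'E'
from h import *
crop("pics/top0.png","pics/c1.png",100,100,140,190,4) if 0 else None
crop("pics/top0.png","pics/c1.png",100,105,130,110,6)
crop("pics/top0.png","pics/c2.png",130,205,130,90,6)
crop("pics/top0.png","pics/c3.png",240,120,130,100,6)
crop("pics/top0.png","pics/c4.png",270,210,100,90,6)
E
```

```text
(no output)
```

View pics/c1.png

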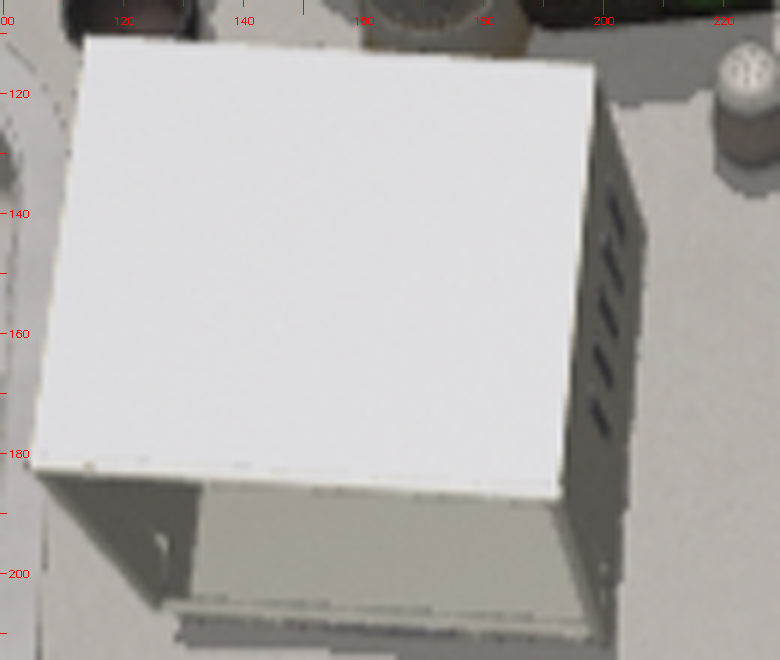

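View pics/c2.png

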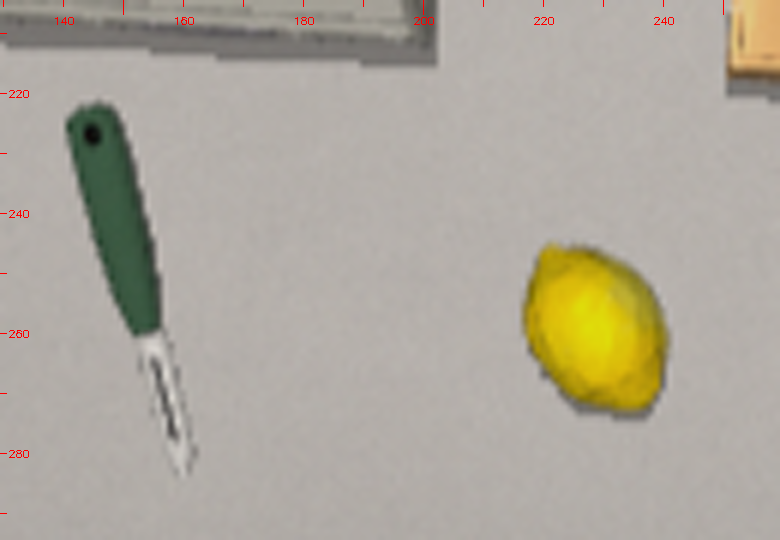

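View pics/c3.png

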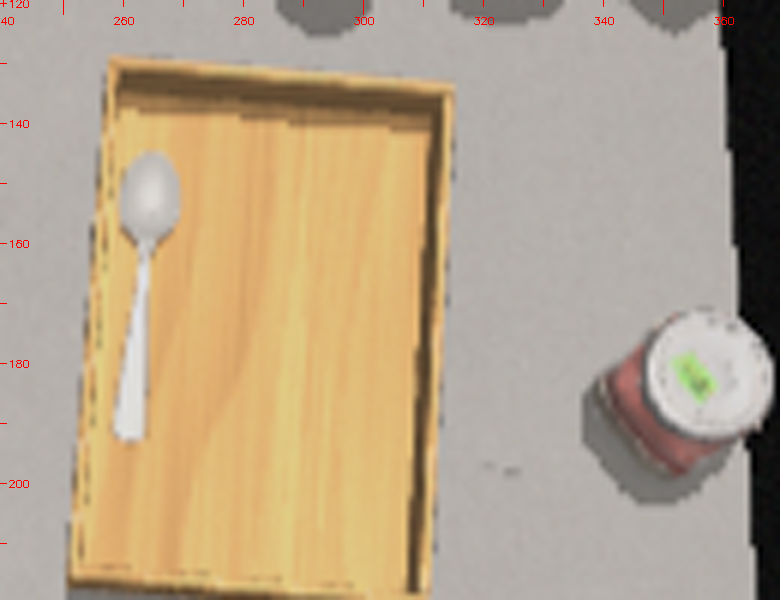

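View pics/c4.png

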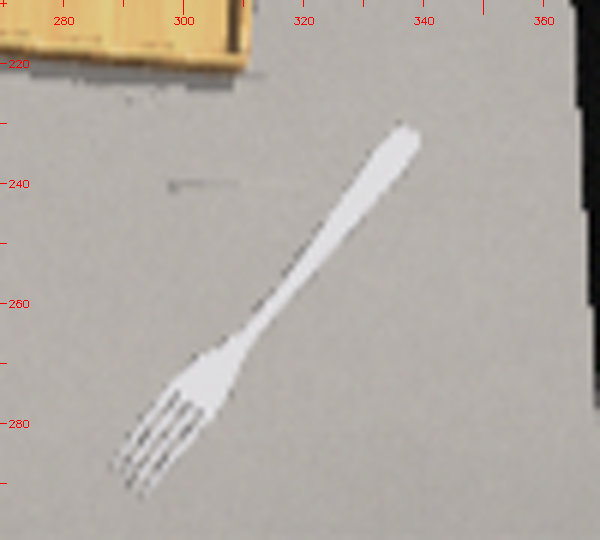

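Run:
```python
from h import *
np.set_printoptions(precision=1,suppress=True)
def seg(a,b,z,nm):
    A=px2w('top',*a,z);B=px2w('top',*b,z);d=B-A
    print(nm,A,B,'mid',(A+B)/2,'len',np.linalg.norm(d),'yaw',np.degrees(np.arctan2(d[1],d[0])))
seg((291,289),(338.5,231.5),6,'fork')
seg((160,283),(145.5,221.5),9,'peeler')
seg((239,272),(220,246),29,'lemon')
print(px2w('top',228.5,259,29))
t=[px2w('top',u,v,45) for u,v in [(258,129),(315,134),(311,220.5),(251.5,216)]]
print('tray',*t,'c',np.mean(t,0)); 
for i in range(4): d=t[i]-t[(i+1)%4];print(np.linalg.norm(d),np.degrees(np.arctan2(d[1],d[0])))
t=[px2w('top',u,v,210) for u,v in [(114,110.5),(198.5,115.5),(193,187),(105,182.3)]]
print('bin',*t,'c',np.mean(t,0)); 
for i in range(4): d=t[i]-t[(i+1)%4];print(np.linalg.norm(d),np.degrees(np.arctan2(d[1],d[0])))
t=[px2w('top',u,v,45) for u,v in [(126,205),(199,210)]];print('lip',*t)
print('jar',px2w('top',356,182,86),'salt',px2w('top',224,116,90))
seg((261,192.5),(265,145),10,'spoon')
# check w/ scene cam: project
from h import w2px
```

```text
fork [ 353.  -228.7    6. ] [ 504.7 -361.9    6. ] mid [ 428.8 -295.3    6. ] len 201.84445001504332 yaw -41.295049728144434
peeler [369.4 117.4   9. ] [532.  163.7   9. ] mid [450.7 140.5   9. ] len 169.13416522197204 yaw 15.874294361264035
lemon [397.7 -91.3  29. ] [464.9 -40.9  29. ] mid [431.3 -66.1  29. ] len 83.98473094092596 yaw 36.85232792571753
[431.1 -63.6  29. ]
tray [ 784.1 -142.9   45. ] [ 769.8 -300.2   45. ] [ 530.4 -281.1   45. ] [ 542.5 -124.1   45. ] c [ 656.7 -212.1   45. ]
157.9537396663212 84.82975634313001
240.13611122848366 -4.543450626053986
157.52365967677423 -94.37937168508749
242.31549671307667 175.55616025541863
bin [769.7 198.9 210. ] [757.7   1.7 210. ] [587.7  10.1 210. ] [598.4 207.9 210. ] c [678.4 104.7 210. ]
197.56896119481968 86.53709870150107
170.26076029520203 -2.8256593875582823
198.0569377448388 -93.10775560761805
171.48366252251847 177.00801798883256
lip [571.9 208.2  45. ] [558.5  14.8  45. ]
jar [ 625.7 -394.1   86. ] salt [804.1 -51.   90. ]
spoon [ 612.1 -151.2   10. ] [ 749.  -163.7   10. ] mid [ 680.5 -157.4   10. ] len 137.47584300307727 yaw -5.197488139786696
```

Run:
```python
from h import *
crop("pics/scene0.png","pics/s1.png",110,140,135,145,5)
crop("pics/scene0.png","pics/s2.png",200,140,160,120,5)
```

```text
(no output)
```

View pics/s2.png

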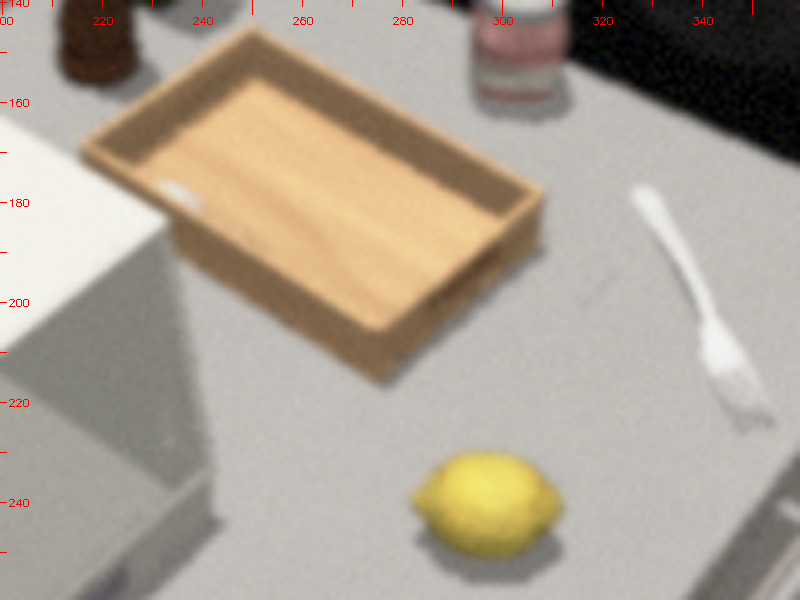

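View pics/s1.png

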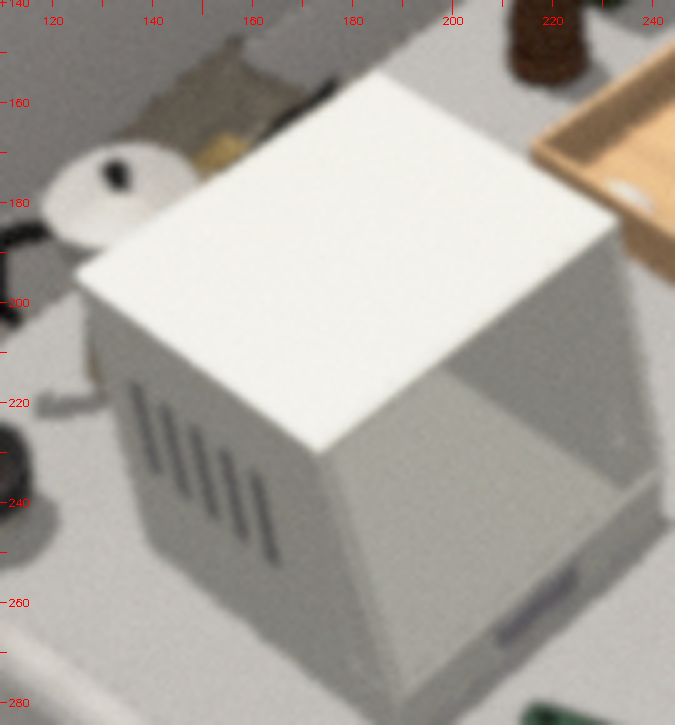

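```bash
cat >> h.py <<'E'
def goal(pos,psi,lean=0,grasp=False,quiet=False):
    """TCP (or grasp point) pos, heading psi: jaw axis = psi+90 deg (mod 180); lean: tips forward along psi"""
    s=state(); p=np.radians(psi);l=np.radians(lean)
    f=np.array([np.cos(p),np.sin(p),0]);z=np.array([0,0,1.])
    x=np.sin(l)*f-np.cos(l)*z; y=np.array([-f[1],f[0],0])
    C=Rm(s['ee_rot']); best=None
    for sg in (1,-1):
        M=np.column_stack([x,sg*y,np.cross(x,sg*y)])
        rv=R.from_matrix(C.T@M).as_rotvec(degrees=True)
        if best is None or np.linalg.norm(rv)<np.linalg.norm(best): best=rv
    pos=np.array(pos,float)
    if grasp: pos=pos+19*x
    off=C.T@(pos-s['ee_pos'])
    print('off',off.round(1).tolist(),'rot',best.round(1).tolist(),'| rows',round(max(np.linalg.norm(off)/41.7,np.linalg.norm(best)/7.16),1),'now',s['ee_pos'].round(1),'w',round(s['gripper_width'],1),'t',round(s['time_s'],2),'q',s['qpos'].round(0))
E
python3 - <<'E'
from h import *
np.set_printoptions(precision=2,suppress=True)
s=state();print(Rm(s['ee_rot']))
for p in [(504.7,-361.9,8),(353,-228.7,6),(431,-64,29),(450.7,140.5,10),(665.4,105.4,210),(542.5,-124,45)]: print(w2px('scene',p))
goal((428,-295,90),-41.3)
E
```

```text
[[-0.    0.28 -0.96]
 [ 0.   -0.96 -0.28]
 [-1.   -0.   -0.  ]]
[328.11 175.78]
[350.29 223.06]
[296.71 240.64]
[244.58 292.55]
[182.9  190.62]
[275.85 205.59]
off [89.1, -170.8, -327.5] rot [57.7, 0.0, 0.1] | rows 9.1 now [ 162.  -551.3  178.8] w 91.1 t 0.15 q [-75.  18.  90.  -0.  72.  -1.]
```

```bash
python3 -m handwheel '{"gripper":[0.3,0.3,0.3,0.3,0.3],"offset":[[10,-37,-70],[25,-74,-140],[40,-111,-210],[60,-148,-280],[70,-171,-327]],"rot":[[7,0,0],[14,0,0],[21,0,0],[28,0,0],[35,0,0]]}' 25
python3 -m handwheel '{"gripper":[0.5,0.5,0.5,0.5,0.5],"offset":[[0,0,0],[0,0,0],[0,0,0],[0,0,0],[0,0,0]],"rot":[[7,0,0],[14,0,0],[21,0,0],[22,0,0],[22,0,0]]}'
python3 -c "
from h import *
s=state()
cv2.imwrite('pics/w1.png',grab_frame('wrist')[:,:,::-1])
for p in [(353,-228.7,6),(504.7,-361.9,6),(428.8,-295.3,6)]: print(w2px('wrist',p,s))
goal((428.8,-295.3,60),-41.3)"
```

```text
time_s: 0.57
ee_pos: [300.9, -416.6, 145.1]
ee_rot: [-57.0, 90.0, 105.7]
force: [-0.6, 0.0, 0.2]
gripper_width: 63.9
time_s: 0.98
ee_pos: [300.1, -418.0, 145.4]
ee_rot: [-10.5, 90.0, 130.7]
force: [-0.2, 0.0, -0.0]
gripper_width: 45.8
[121.57981371 239.4394775 ]
[109.44024039  80.77583638]
[115.95508783 165.58647498]
off [85.4, -176.4, -23.3] rot [2.5, 0.0, 0.0] | rows 4.7 now [ 300.  -418.1  145.4] w 45.5 t 1.03 q [-56.  14. 100.  -0.  65.  73.]
```

View pics/w1.png

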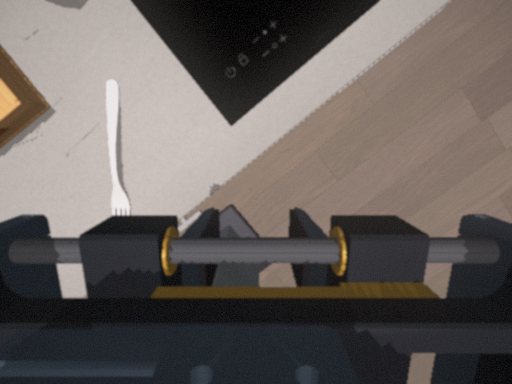

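```bash
python3 -m handwheel '{"gripper":[0.5,0.5,0.5,0.5,0.5],"offset":[[10,-40,-5],[30,-80,-10],[50,-120,-16],[70,-150,-20],[85,-176,-23]],"rot":[[2.5,0,0],[2.5,0,0],[2.5,0,0],[2.5,0,0],[2.5,0,0]]}'
python3 -m handwheel '{"gripper":[0.5,0.5],"offset":[[0,0,0],[0,0,0]],"rot":[[0,0,0],[0,0,0]]}'
python3 -c "
from h import *
goal((428.8,-295.3,3.5),-41.3)
s=state()
cv2.imwrite('pics/w2.png',grab_frame('wrist')[:,:,::-1])
cv2.imwrite('pics/t2.png',grab_frame('top')[:,:,::-1])
for p in [(353,-228.7,6),(504.7,-361.9,6),(428.8,-295.3,6)]: print(w2px('wrist',p,s))
"
```

```text
time_s: 1.45
ee_pos: [429.6, -294.0, 59.2]
ee_rot: [-19.6, 89.9, 119.1]
force: [1.6, -1.0, 0.1]
gripper_width: 45.8
time_s: 1.62
ee_pos: [428.7, -294.8, 59.7]
ee_rot: [13.2, 89.9, 152.0]
force: [0.2, 0.7, 0.2]
gripper_width: 45.6
off [56.2, 0.3, -0.5] rot [0.1, 0.1, -0.0] | rows 1.3 now [ 428.7 -294.8   59.7] w 45.6 t 1.62 q [-36.  20. 107.  -0.  54.  95.]
[254.19061673 290.36237854]
[254.65022726  90.65211173]
[254.43317107 199.48497442]
```

View pics/w2.png

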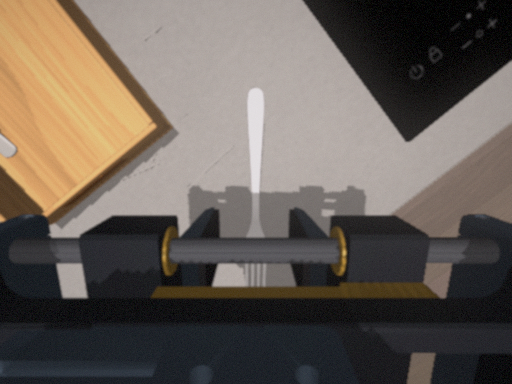

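```bash
python3 -m handwheel '{"gripper":[0.5,0.5,0.5,0.5,1],"offset":[[25,0,0],[45,0,0],[55,0,0],[56,0,0],[56,0,0]],"rot":[[0,0,0],[0,0,0],[0,0,0],[0,0,0],[0,0,0]]}' 25
python3 -m handwheel '{"gripper":[1,1,1,1,1],"offset":[[0,0,0],[0,0,0],[0,0,0],[0,0,0],[0,0,0]],"rot":[[0,0,0],[0,0,0],[0,0,0],[0,0,0],[0,0,0]]}'
python3 -m handwheel '{"gripper":[1,1,1],"offset":[[0,0,0],[0,0,0],[0,0,0]],"rot":[[0,0,0],[0,0,0],[0,0,0]]}'
```

```text
time_s: 2.13
ee_pos: [428.4, -296.8, 5.0]
ee_rot: [162.9, 90.0, -58.6]
force: [0.8, -0.5, 0.4]
gripper_width: 41.5
time_s: 2.55
ee_pos: [429.0, -296.0, 5.1]
ee_rot: [-176.8, 89.9, -38.2]
force: [-0.5, -0.4, -0.1]
gripper_width: 8.5
time_s: 2.8
ee_pos: [428.8, -295.8, 4.6]
ee_rot: [149.9, 90.0, -71.6]
force: [-0.7, -0.8, 0.0]
gripper_width: 0.8
```

```bash
python3 -c "
from h import *
cv2.imwrite('pics/w3.png',grab_frame('wrist')[:,:,::-1])
cv2.imwrite('pics/s3.png',grab_frame('scene')[:,:,::-1])
cv2.imwrite('pics/t3.png',grab_frame('top')[:,:,::-1])
crop('pics/s3.png','pics/s3c.png',280,120,120,130,5)
crop('pics/t3.png','pics/t3c.png',270,200,110,100,6)
"
```

```text
(no output)
```

View pics/w3.png

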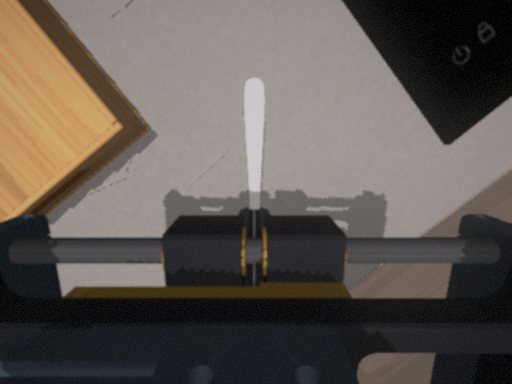

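View pics/s3c.png

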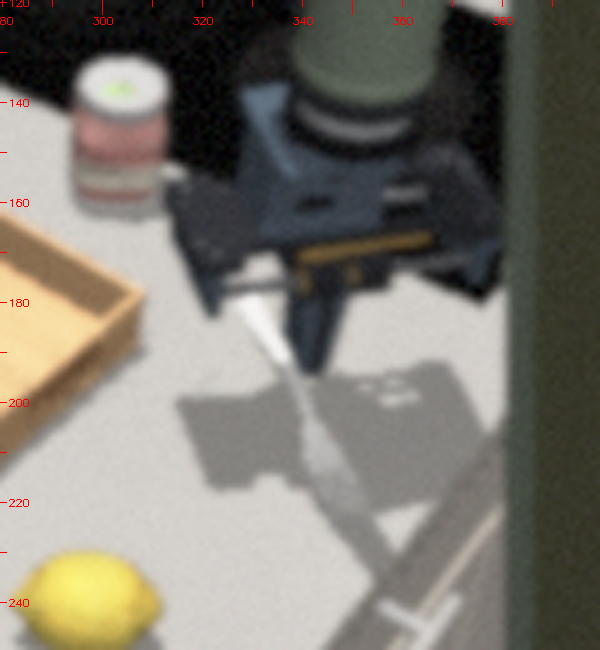

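```bash
python3 -m handwheel '{"gripper":[1,1,1],"offset":[[-10,0,0],[-30,0,0],[-40,0,0]],"rot":[[0,0,0],[0,0,0],[0,0,0]]}'
python3 -c "
from h import *
print(w2px('scene',(429,-296,5)))
print(state()['gripper_width'])
cv2.imwrite('pics/s4.png',grab_frame('scene')[:,:,::-1])
crop('pics/s4.png','pics/s4c.png',280,120,120,130,5)
"
```

```text
time_s: 3.2
ee_pos: [429.6, -296.5, 46.6]
ee_rot: [-175.6, 89.9, -37.1]
force: [0.3, 0.1, -0.8]
gripper_width: 0.3
[338.6265384  198.55815049]
0.3340187718281044
```

View pics/s4c.png

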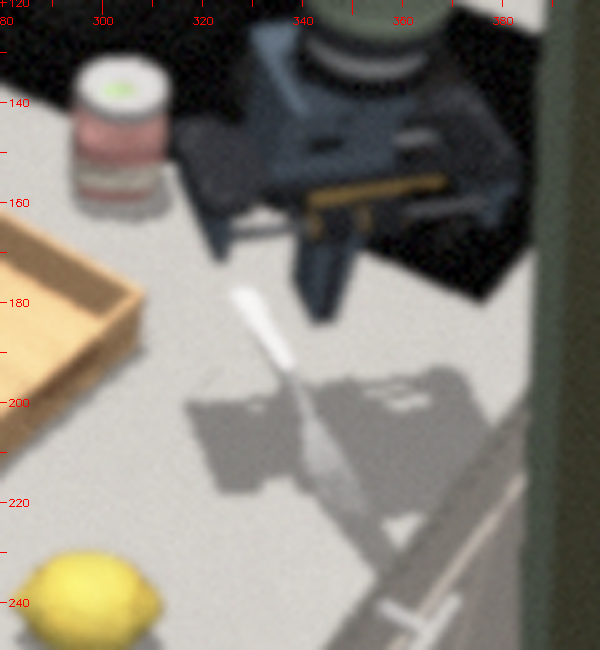

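```bash
python3 -c "
from h import *
print(w2px('scene',(429.6,-296.5,46.6)),w2px('scene',(429.6,-296.5,56.6)))
for i in range(4):
  s=state();print(s['ee_pos'],s['force'])
cv2.imwrite('pics/t4.png',grab_frame('top')[:,:,::-1])
crop('pics/t4.png','pics/t4c.png',270,190,110,110,5)
"
```

```text
[340.50640071 188.51662155] [340.99322933 186.08195213]
[ 430.74334712 -297.29247726   48.17139433] [-0.5401925   0.02405693  0.8964478 ]
[ 430.74334712 -297.29247726   48.17139433] [-0.5401925   0.02405693  0.8964478 ]
[ 430.74334712 -297.29247726   48.17139433] [-0.5401925   0.02405693  0.8964478 ]
[ 430.74334712 -297.29247726   48.17139433] [-0.5401925   0.02405693  0.8964478 ]
```

View pics/t4c.png

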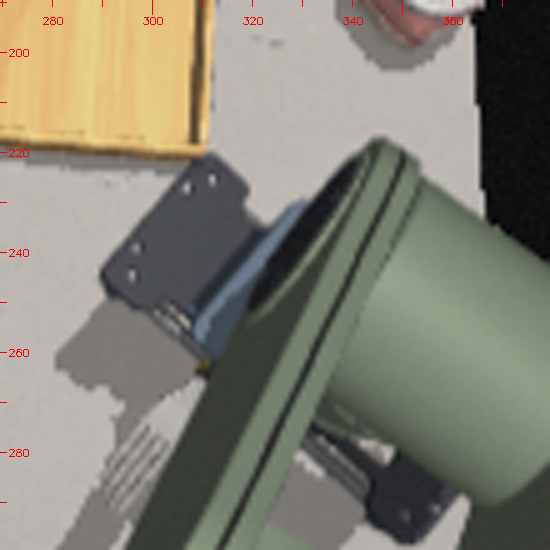

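```bash
python3 -m handwheel '{"gripper":[0.5,0.5,0.5,0.5,0.5],"offset":[[0,0,0],[10,0,0],[30,0,0],[40,0,0],[43,0,0]],"rot":[[0,0,0],[0,0,0],[0,0,0],[0,0,0],[0,0,0]]}' 25
python3 -m handwheel '{"gripper":[0.5,0.5],"offset":[[2,0,0],[2,0,0]],"rot":[[0,0,0],[0,0,0]]}'
python3 -m handwheel '{"gripper":[0.5,0.5],"offset":[[2,0,0],[2,0,0]],"rot":[[0,0,0],[0,0,0]]}'
python3 -m handwheel '{"gripper":[0.5,0.5],"offset":[[2,0,0],[2,0,0]],"rot":[[0,0,0],[0,0,0]]}'
```

```text
time_s: 3.72
ee_pos: [426.6, -294.3, -1.4]
ee_rot: [6.2, 89.6, 144.7]
force: [0.6, -0.4, -0.9]
gripper_width: 30.5
time_s: 3.88
ee_pos: [428.5, -295.7, -1.0]
ee_rot: [8.3, 89.9, 146.8]
force: [-0.3, 0.1, 0.0]
gripper_width: 43.9
time_s: 4.05
ee_pos: [429.0, -296.1, -2.2]
ee_rot: [-179.8, 90.0, -41.3]
force: [0.6, 0.2, 0.2]
gripper_width: 45.6
time_s: 4.22
ee_pos: [428.8, -295.9, -4.3]
ee_rot: [177.6, 90.0, -43.9]
force: [-0.1, 0.8, -0.5]
gripper_width: 45.6
```

```bash
python3 -m handwheel '{"gripper":[0.5,0.5],"offset":[[2,0,0],[2,0,0]],"rot":[[0,0,0],[0,0,0]]}'
python3 -m handwheel '{"gripper":[0.5,0.5],"offset":[[2,0,0],[2,0,0]],"rot":[[0,0,0],[0,0,0]]}'
python3 -m handwheel '{"gripper":[0.5,0.5],"offset":[[2,0,0],[2,0,0]],"rot":[[0,0,0],[0,0,0]]}'
```

```text
time_s: 4.38
ee_pos: [428.6, -295.8, -6.5]
ee_rot: [45.3, 90.0, -176.2]
force: [0.3, -0.5, 0.1]
gripper_width: 45.7
time_s: 4.55
ee_pos: [428.6, -295.7, -8.7]
ee_rot: [10.2, 90.0, 148.7]
force: [0.3, 0.3, -0.3]
gripper_width: 45.5
time_s: 4.72
ee_pos: [428.5, -295.7, -10.7]
ee_rot: [12.8, 90.0, 151.4]
force: [-0.3, 0.0, -0.4]
gripper_width: 45.7
```

```bash
python3 -m handwheel '{"gripper":[1,1,1,1,1],"offset":[[0,0,0],[0,0,0],[0,0,0],[0,0,0],[0,0,0]],"rot":[[0,0,0],[0,0,0],[0,0,0],[0,0,0],[0,0,0]]}' 20
python3 -m handwheel '{"gripper":[1,1,1],"offset":[[0,0,0],[0,0,0],[0,0,0]],"rot":[[0,0,0],[0,0,0],[0,0,0]]}'
```

```text
time_s: 5.13
ee_pos: [428.8, -295.9, -10.3]
ee_rot: [167.8, 90.0, -53.6]
force: [0.3, -0.5, -1.2]
gripper_width: 15.3
time_s: 5.38
ee_pos: [428.8, -295.8, -10.4]
ee_rot: [170.0, 90.0, -51.4]
force: [0.3, -0.5, 0.2]
gripper_width: 0.2
```

```bash
python3 -c "
from h import *
print(w2px('scene',(429,-296,0)),w2px('scene',(429,-296,10)))
cv2.imwrite('pics/s5.png',grab_frame('scene')[:,:,::-1])
crop('pics/s5.png','pics/s5c.png',300,140,90,90,8)
cv2.imwrite('pics/w5.png',grab_frame('wrist')[:,:,::-1])
"
```

```text
[338.39480931 199.71541967] [338.85945123 197.39496966]
```

View pics/s5c.png

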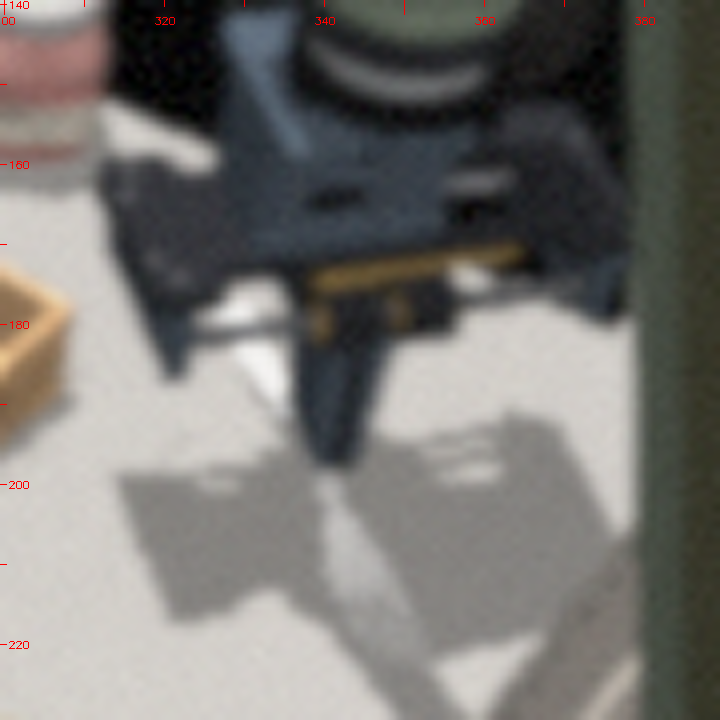

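View pics/w5.png

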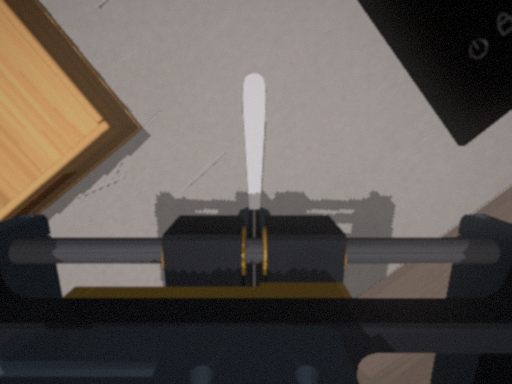

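```bash
python3 -c "
from h import *
for z in (0,10,20): print(px2w('scene',342,197.5,z), px2w('scene',344,184,z+40+17))
"
python3 -m handwheel '{"gripper":[0.5,0.5,0.5,0.5,0.5],"offset":[[-5,0,0],[-5,0,0],[-5,0,0],[-5,0,0],[0,0,0]],"rot":[[0,0,0],[0,0,0],[0,0,0],[0,0,0],[0,0,0]]}' 20
python3 -m handwheel '{"gripper":[0.5,0.5],"offset":[[2,0,0],[2,0,0]],"rot":[[0,0,0],[0,0,0]]}'
python3 -m handwheel '{"gripper":[0.5,0.5],"offset":[[2,0,0],[2,0,0]],"rot":[[0,0,0],[0,0,0]]}'
python3 -m handwheel '{"gripper":[0.5,0.5],"offset":[[2,0,0],[2,0,0]],"rot":[[0,0,0],[0,0,0]]}'
```

```text
[ 4.24940371e+02 -3.11009238e+02 -1.13686838e-13] [ 426.73938021 -309.36606466   57.        ]
[ 421.23445868 -301.38889182   10.        ] [ 422.78760268 -299.17518023   67.        ]
[ 417.52854675 -291.76854558   20.        ] [ 418.83582515 -288.98429581   77.        ]
time_s: 5.9
ee_pos: [429.4, -296.3, -9.8]
ee_rot: [-176.1, 89.9, -37.6]
force: [0.3, 0.0, -0.2]
gripper_width: 30.8
time_s: 6.07
ee_pos: [428.1, -295.4, -13.2]
ee_rot: [8.0, 89.9, 146.6]
force: [-0.5, 0.6, -0.6]
gripper_width: 43.8
time_s: 6.23
ee_pos: [428.5, -295.7, -14.9]
ee_rot: [8.2, 90.0, 146.7]
force: [0.3, -0.3, -1.0]
gripper_width: 45.3
time_s: 6.4
ee_pos: [428.6, -295.8, -16.7]
ee_rot: [13.4, 90.0, 152.0]
force: [0.2, -0.0, 0.1]
gripper_width: 45.6
```

```bash
python3 -m handwheel '{"gripper":[0.8,0.8,0.8,0.8],"offset":[[0,0,0],[0,0,0],[0,0,0],[0,0,0]],"rot":[[0,0,0],[0,0,0],[0,0,0],[0,0,0]]}' 20
python3 -m handwheel '{"gripper":[1,1,1,1],"offset":[[0,0,0],[0,0,0],[0,0,0],[0,0,0]],"rot":[[0,0,0],[0,0,0],[0,0,0],[0,0,0]]}' 20
```

```text
time_s: 6.73
ee_pos: [428.8, -295.9, -16.3]
ee_rot: [175.2, 90.0, -46.2]
force: [-0.4, 0.1, -0.2]
gripper_width: 21.8
time_s: 7.07
ee_pos: [428.7, -295.9, -16.4]
ee_rot: [152.0, 90.0, -69.5]
force: [-0.2, -0.6, -1.2]
gripper_width: 0.7
```

```bash
python3 -c "
from h import *
cv2.imwrite('pics/s6.png',grab_frame('scene')[:,:,::-1])
crop('pics/s6.png','pics/s6c.png',300,140,90,90,8)
s=state();print(s['effort'],s['qpos'])
"
```

```text
[-1.91250024e-04 -4.06272018e+01 -1.60552579e+01  1.92746770e-02
 -8.03214521e-02 -4.89670879e-05] [-3.58714242e+01  2.53786395e+01  1.11418946e+02 -5.31182024e-03
  4.31960559e+01  9.55946157e+01]
```

View pics/s6c.png

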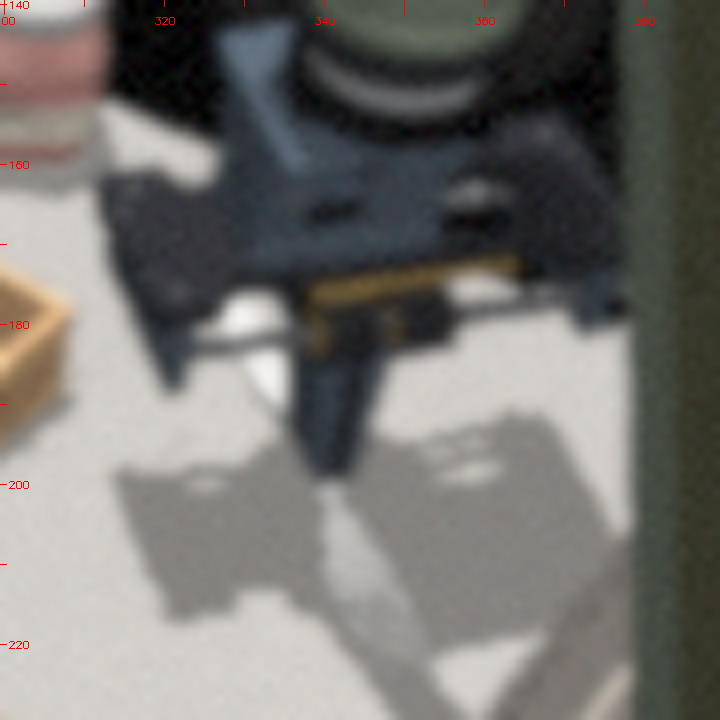

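```bash
python3 -m handwheel '{"gripper":[0.55,0.55,0.55,0.55,0.55],"offset":[[0,0,0],[0,0,0],[0,0,0],[0,0,0],[3,0,0]],"rot":[[0,0,0],[0,0,0],[0,0,0],[0,0,0],[0,0,0]]}' 20
python3 -m handwheel '{"gripper":[0.55,0.55],"offset":[[2,0,0],[2,0,0]],"rot":[[0,0,0],[0,0,0]]}'
python3 -m handwheel '{"gripper":[0.55,0.55],"offset":[[2,0,0],[2,0,0]],"rot":[[0,0,0],[0,0,0]]}'
```

```text
time_s: 7.53
ee_pos: [429.1, -296.2, -19.1]
ee_rot: [-176.8, 89.9, -38.2]
force: [-0.7, -0.5, 0.1]
gripper_width: 31.0
time_s: 7.7
ee_pos: [428.3, -295.6, -22.0]
ee_rot: [8.5, 89.9, 147.0]
force: [-0.8, 0.0, -0.0]
gripper_width: 40.7
time_s: 7.87
ee_pos: [428.5, -295.7, -23.8]
ee_rot: [11.5, 90.0, 150.1]
force: [-1.1, 0.3, -0.3]
gripper_width: 41.0
```

```bash
for i in 1 2; do echo; done
python3 -m handwheel '{"gripper":[0.55,0.55],"offset":[[2,0,0],[2,0,0]],"rot":[[0,0,0],[0,0,0]]}'
python3 -m handwheel '{"gripper":[0.55,0.55],"offset":[[2,0,0],[2,0,0]],"rot":[[0,0,0],[0,0,0]]}'
python3 -c "
from h import *
cv2.imwrite('pics/s7.png',grab_frame('scene')[:,:,::-1])
crop('pics/s7.png','pics/s7c.png',300,140,90,90,8)
"
```

```text
time_s: 8.03
ee_pos: [428.6, -295.7, -25.7]
ee_rot: [11.2, 90.0, 149.8]
force: [-0.3, 0.2, -1.5]
gripper_width: 41.0
time_s: 8.2
ee_pos: [428.6, -295.7, -27.7]
ee_rot: [14.9, 90.0, 153.4]
force: [-0.4, 0.6, -0.5]
gripper_width: 41.2
```

View pics/s7c.png

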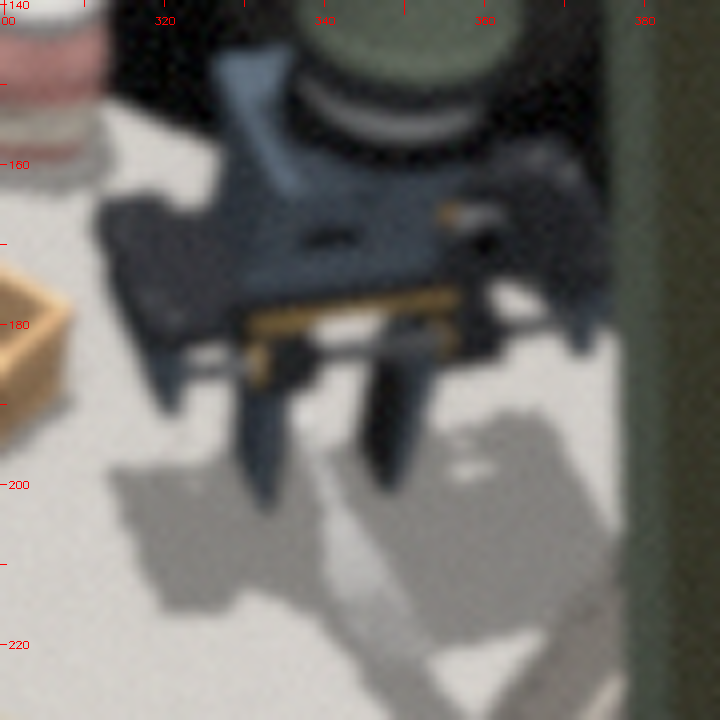

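```bash
python3 -c "
from h import *
for z in (0,5,10): print(z,px2w('scene',333,203,z), px2w('scene',348.5,200.5,z))
"
python3 -m handwheel '{"gripper":[0.8,0.8,0.8,0.8],"offset":[[0,0,0],[0,0,0],[0,0,0],[0,0,0]],"rot":[[0,0,0],[0,0,0],[0,0,0],[0,0,0]]}' 20
python3 -m handwheel '{"gripper":[1,1,1,1],"offset":[[0,0,0],[0,0,0],[0,0,0],[0,0,0]],"rot":[[0,0,0],[0,0,0],[0,0,0],[0,0,0]]}' 20
```

```text
0 [ 435.06459182 -273.9276598     0.        ] [ 402.97678999 -311.74632172    0.        ]
5 [ 433.16046863 -269.30489482    5.        ] [ 401.23483669 -306.93242342    5.        ]
10 [ 431.25634544 -264.68212985   10.        ] [ 399.49288339 -302.11852512   10.        ]
time_s: 8.58
ee_pos: [428.8, -295.9, -27.3]
ee_rot: [169.6, 90.0, -51.8]
force: [-0.1, 0.4, -0.2]
gripper_width: 18.8
time_s: 8.92
ee_pos: [428.7, -295.9, -27.3]
ee_rot: [156.6, 90.0, -64.8]
force: [0.1, -0.3, 0.4]
gripper_width: 15.7
```

```bash
python3 -m handwheel '{"gripper":[1,1,1,1,1],"offset":[[0,0,0],[-10,0,0],[-40,0,0],[-70,0,0],[-80,0,0]],"rot":[[0,0,0],[0,0,0],[0,0,0],[0,0,0],[0,0,0]]}' 40
python3 -c "
from h import *
c,s=np.cos(np.radians(-4.6)),np.sin(np.radians(-4.6))
T=lambda x,y:(656.7+c*x-s*y,-212.1+s*x+c*y)
print(T(0,-42),T(0,3))
goal((*T(0,-42),55),-4.6)
cv2.imwrite('pics/w8.png',grab_frame('wrist')[:,:,::-1])
cv2.imwrite('pics/s8.png',grab_frame('scene')[:,:,::-1])
crop('pics/s8.png','pics/s8c.png',280,120,120,110,6)
"
```

```text
time_s: 9.33
ee_pos: [430.9, -297.4, 56.9]
ee_rot: [-174.5, 89.6, -35.9]
force: [0.9, -0.7, 0.5]
gripper_width: 15.2
(np.float64(653.331645178188), np.float64(-253.96471289516236)) (np.float64(656.9405967729866), np.float64(-209.10966336463125))
off [3.0, -179.8, -137.9] rot [-36.9, -0.4, -0.1] | rows 5.4 now [ 430.9 -297.4   56.9] w 15.2 t 9.33 q [-36.  20. 107.  -0.  53.  96.]
```

View pics/w8.png

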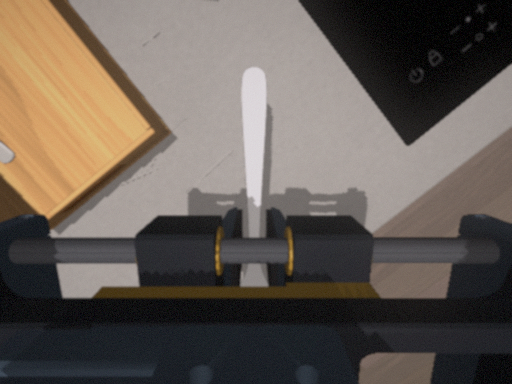

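View pics/s8c.png

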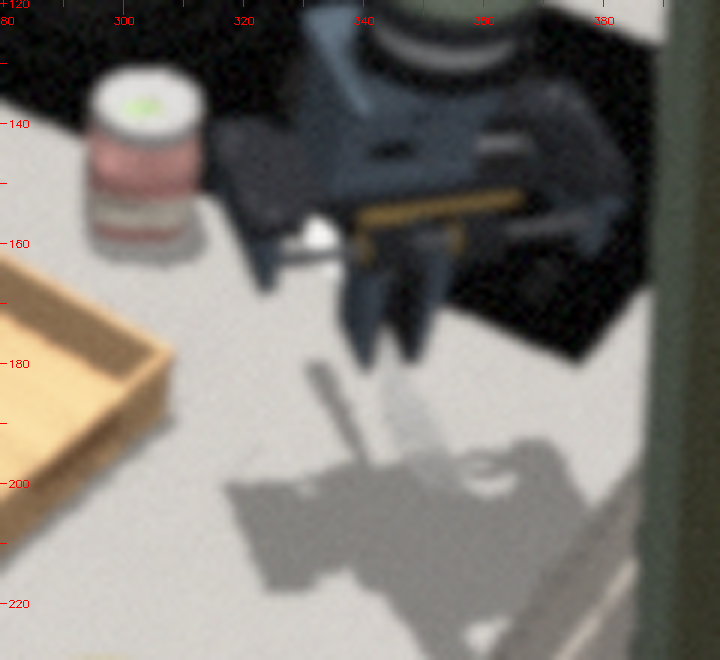

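```bash
python3 -m handwheel '{"gripper":[1,1,1,1,1],"offset":[[0,-33,-26],[0,-66,-52],[0,-100,-77],[0,-133,-103],[0,-160,-125]],"rot":[[-7,0,0],[-14,0,0],[-21,0,0],[-28,0,0],[-35,0,0]]}'
python3 -m handwheel '{"gripper":[1,1],"offset":[[0,0,0],[0,0,0]],"rot":[[-2,0,0],[-2,0,0]]}'
python3 -c "
from h import *
goal((653.3,-254,55),-4.6)"
```

```text
time_s: 9.85
ee_pos: [629.6, -257.3, 50.5]
ee_rot: [-21.1, 89.8, 152.9]
force: [-1.2, -0.6, -0.5]
gripper_width: 15.5
time_s: 10.02
ee_pos: [628.8, -257.3, 49.7]
ee_rot: [-16.9, 89.8, 158.8]
force: [-0.4, 0.4, 0.0]
gripper_width: 15.1
off [-5.4, -5.2, -24.2] rot [0.3, 0.2, 0.1] | rows 0.6 now [ 628.8 -257.3   49.7] w 15.1 t 10.02 q [-23.  33.  85.  -0.  63.  71.]
```

```bash
python3 -m handwheel '{"gripper":[1,1,1],"offset":[[0,-5,-24],[0,-5,-24],[0,-5,-24]],"rot":[[0,0,0],[0,0,0],[0,0,0]]}'
python3 -c "
from h import *
goal((653.3,-254,-20),-4.6)
cv2.imwrite('pics/w9.png',grab_frame('wrist')[:,:,::-1])
cv2.imwrite('pics/t9.png',grab_frame('top')[:,:,::-1])
crop('pics/t9.png','pics/t9c.png',240,110,130,125,6)
"
```

```text
time_s: 10.27
ee_pos: [651.4, -255.4, 51.1]
ee_rot: [-11.3, 89.8, 164.2]
force: [-0.6, -0.4, -0.5]
gripper_width: 15.0
off [71.1, -1.5, -2.0] rot [0.1, 0.2, 0.0] | rows 1.7 now [ 651.4 -255.4   51.1] w 15.0 t 10.27 q [-22.  35.  81.  -0.  64.  72.]
```

View pics/w9.png

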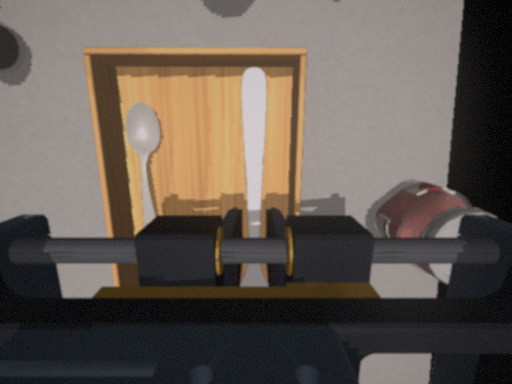

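View pics/t9c.png

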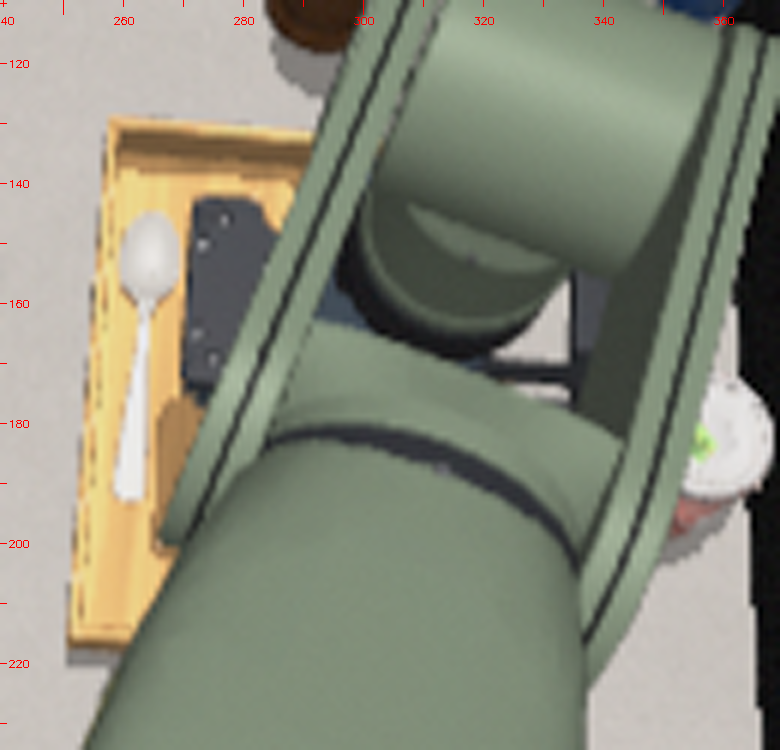

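```bash
python3 -c "
from h import *
p=camera_params('wrist');T=p['hand_eye']
def f(u,v,xt):
    d=T[:3,:3]@np.array([(u-p['cx'])/p['fx'],-(v-p['cy'])/p['fy'],-1]);c=T[:3,3];return c+d*(xt-c[0])/d[0]
for x in (-20,-30,-38): print(f(254,67.5,x))
s=state()
for q in [(0,0,0)]: pass
c,sn=np.cos(np.radians(-4.6)),np.sin(np.radians(-4.6))
W=lambda x,y,z:(656.7+c*x-sn*y,-212.1+sn*x+c*y,z)
for q in [(121,80,45),(121,-80,45),(116,-75,5),(116,75,5)]: print(w2px('wrist',W(*q),s))
"
```

```text
[-2.00000000e+01  1.03497200e-01 -1.05378975e+02]
[ -30.            0.10755648 -103.26731553]
[ -38.            0.11080391 -101.57798816]
[80.00821461 48.18874152]
[304.81367739  48.52293867]
[290.27198151  68.60759665]
[115.75599118  68.33410841]
```

```bash
python3 -m handwheel '{"gripper":[1,1,1,1,1],"offset":[[15,-1,-2],[40,-1,-2],[60,-1,-2],[70,-1,-2],[71,-1,-2]],"rot":[[0,0,0],[0,0,0],[0,0,0],[0,0,0],[0,0,0]]}'
python3 -m handwheel '{"gripper":[1,1],"offset":[[0,0,0],[0,0,0]],"rot":[[0,0,0],[0,0,0]]}'
python3 -c "
from h import *
goal((653.3,-254,-21.5),-4.6)
cv2.imwrite('pics/w10.png',grab_frame('wrist')[:,:,::-1])"
```

```text
time_s: 10.78
ee_pos: [651.8, -254.3, -21.0]
ee_rot: [-15.6, 89.7, 159.9]
force: [-0.8, 0.2, -0.3]
gripper_width: 15.0
time_s: 10.95
ee_pos: [655.3, -255.3, -17.1]
ee_rot: [159.7, 89.9, -24.8]
force: [1.2, -0.8, -0.4]
gripper_width: 15.1
off [4.4, -1.2, 2.1] rot [0.1, -0.1, -0.0] | rows 0.1 now [ 655.3 -255.3  -17.1] w 15.1 t 10.95 q [-22.  38.  85.  -0.  56.  72.]
```

View pics/w10.png

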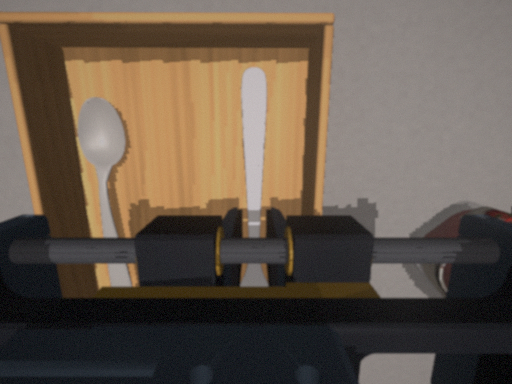

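```bash
python3 -m handwheel '{"gripper":[1,1,1],"offset":[[3,-1,2],[3,-1,2],[3,-1,2]],"rot":[[0,0,0],[0,0,0],[0,0,0]]}'
```

```text
time_s: 11.25
ee_pos: [652.8, -253.5, -21.0]
ee_rot: [151.6, 90.0, -32.9]
force: [0.0, 0.5, -0.4]
gripper_width: 15.2
```

```bash
python3 -m handwheel '{"gripper":[1,0.72,0.72,0.72,0.72],"offset":[[1,0,0],[1,0,0],[1,0,0],[1,0,0],[1,0,0]],"rot":[[0,0,0],[0,0,0],[0,0,0],[0,0,0],[0,0,0]]}'
python3 -m handwheel '{"gripper":[0.72,0.72,0.72,0.72,0.6],"offset":[[0,0,0],[-20,0,0],[-60,0,0],[-100,0,0],[-140,0,0]],"rot":[[0,0,0],[0,0,0],[0,0,0],[0,0,0],[0,0,0]]}'
python3 -c "
from h import *
s=state()
cv2.imwrite('pics/w11.png',grab_frame('wrist')[:,:,::-1])
goal((450.7,140.5,120),15.9)"
```

```text
time_s: 11.67
ee_pos: [652.9, -253.6, -22.4]
ee_rot: [144.2, 90.0, -40.3]
force: [-0.2, -0.3, -0.1]
gripper_width: 25.8
time_s: 12.08
ee_pos: [652.4, -253.4, 118.8]
ee_rot: [-13.2, 89.9, 162.3]
force: [0.7, -0.0, 0.7]
gripper_width: 29.6
off [3.7, -378.7, 237.0] rot [-20.4, -0.8, -0.4] | rows 10.7 now [ 657.4 -255.5  129.3] w 33.5 t 12.13 q [-22.  31.  76.  -0.  72.  72.]
```

View pics/w11.png

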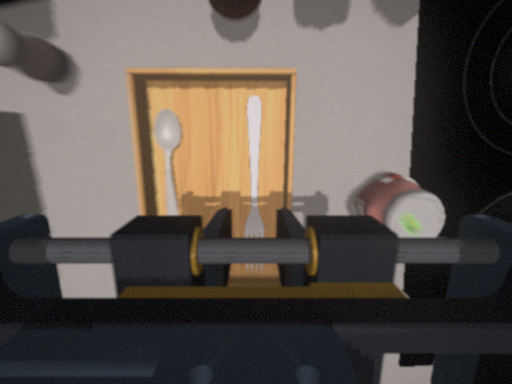

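```bash
python3 -m handwheel '{"gripper":[0.5,0.5,0.5,0.5,0.5],"offset":[[0,0,41],[0,0,82],[0,-20,120],[0,-50,155],[0,-80,190]],"rot":[[-4,0,0],[-8,0,0],[-12,0,0],[-16,0,0],[-20,0,0]]}'
python3 -c "
from h import *
goal((450.7,140.5,100),15.9)"
```

```text
time_s: 12.55
ee_pos: [474.7, -165.7, 117.4]
ee_rot: [156.1, 90.0, -8.2]
force: [0.1, 0.1, 0.9]
gripper_width: 45.8
off [17.4, -301.4, -59.3] rot [-0.3, -0.0, -0.0] | rows 7.4 now [ 474.7 -165.7  117.4] w 45.8 t 12.55 q [-21.  15. 104.   0.  61.  54.]
```

```bash
python3 -m handwheel '{"gripper":[0.5,0.5,0.5,0.5,0.5],"offset":[[0,-40,-8],[0,-80,-16],[0,-120,-24],[0,-160,-32],[0,-200,-40]],"rot":[[0,0,0],[0,0,0],[0,0,0],[0,0,0],[0,0,0]]}'
python3 -m handwheel '{"gripper":[0.5,0.5,0.5,0.5],"offset":[[0,-40,-8],[10,-80,-16],[17,-101,-19],[17,-101,-19]],"rot":[[0,0,0],[0,0,0],[0,0,0],[0,0,0]]}'
python3 -m handwheel '{"gripper":[0.5],"offset":[[0,0,0]],"rot":[[0,0,0]]}'
python3 -c "
from h import *
goal((450.7,140.5,60),15.9)
s=state()
for p in [(369.4,117.4,9),(532,163.7,9)]: print(w2px('wrist',p,s))
cv2.imwrite('pics/w12.png',grab_frame('wrist')[:,:,::-1])"
```

```text
time_s: 12.97
ee_pos: [461.3, 38.9, 117.8]
ee_rot: [162.2, 89.9, -2.2]
force: [0.2, -0.6, -0.2]
gripper_width: 45.4
time_s: 13.3
ee_pos: [451.6, 143.1, 99.5]
ee_rot: [-38.9, 89.9, 156.9]
force: [-0.5, 0.3, 0.3]
gripper_width: 45.7
time_s: 13.38
ee_pos: [452.5, 140.3, 100.2]
ee_rot: [32.7, 89.9, -131.6]
force: [-0.5, 0.5, -0.1]
gripper_width: 45.6
off [40.2, -0.7, 1.6] rot [-0.2, 0.0, -0.0] | rows 1.0 now [452.5 140.3 100.2] w 45.6 t 13.38 q [ 16.  13. 109.  -0.  57.  90.]
[253.22493643 262.12836708]
[252.71419194 114.85258722]
```

View pics/w12.png

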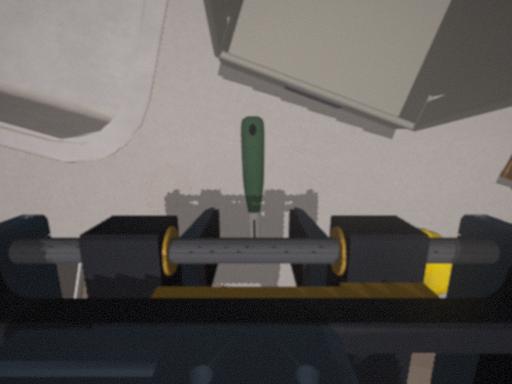

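```bash
python3 -m handwheel '{"gripper":[0.5,0.5,0.5,0.5,0.5],"offset":[[30,0,1],[70,-0.5,2],[105,-0.5,2],[122,-0.5,2],[127,-0.5,2]],"rot":[[0,0,0],[0,0,0],[0,0,0],[0,0,0],[0,0,0]]}'
python3 -m handwheel '{"gripper":[0.5,0.5],"offset":[[0,0,0],[0,0,0]],"rot":[[0,0,0],[0,0,0]]}'
```

```text
time_s: 13.85
ee_pos: [449.0, 137.4, -28.9]
ee_rot: [3.9, 89.7, -160.7]
force: [0.2, -0.5, -0.2]
gripper_width: 45.7
time_s: 14.02
ee_pos: [452.3, 139.0, -25.5]
ee_rot: [174.8, 89.9, 10.2]
force: [0.9, -0.2, 0.8]
gripper_width: 45.8
```

```bash
python3 -m handwheel '{"gripper":[0.8,0.8,0.8,0.8],"offset":[[1,0,0],[1,0,0],[1,0,0],[1,0,0]],"rot":[[0,0,0],[0,0,0],[0,0,0],[0,0,0]]}' 30
python3 -m handwheel '{"gripper":[1,1,1],"offset":[[0,0,0],[0,0,0],[0,0,0]],"rot":[[0,0,0],[0,0,0],[0,0,0]]}' 40
```

```text
time_s: 14.35
ee_pos: [451.6, 139.8, -26.5]
ee_rot: [178.2, 89.9, 13.8]
force: [-0.4, -0.0, 5.2]
gripper_width: 23.7
time_s: 14.6
ee_pos: [451.6, 139.7, -26.5]
ee_rot: [172.1, 89.9, 7.7]
force: [-1.9, -0.8, 6.8]
gripper_width: 23.1
```

```bash
python3 -m handwheel '{"gripper":[1,1,1,1,1],"offset":[[-5,0,0],[-30,0,0],[-70,0,0],[-110,0,0],[-130,0,0]],"rot":[[0,0,0],[0,0,0],[0,0,0],[0,0,0],[0,0,0]]}' 40
python3 -c "
from h import *
goal((560,-209,100),-4.6)
goal((656.9,-209.1,100),-4.6)
cv2.imwrite('pics/w13.png',grab_frame('wrist')[:,:,::-1])"
```

```text
time_s: 15.02
ee_pos: [452.9, 140.2, 106.9]
ee_rot: [179.9, 89.6, 15.5]
force: [1.2, 1.0, -0.7]
gripper_width: 23.2
off [7.0, 365.1, -9.6] rot [20.1, -0.4, 0.1] | rows 8.8 now [452.9 140.2 106.9] w 23.2 t 15.02 q [ 16.  13. 109.  -0.  58.  90.]
off [7.6, 391.2, -103.0] rot [20.1, -0.4, 0.1] | rows 9.7 now [452.9 140.2 106.9] w 23.2 t 15.02 q [ 16.  13. 109.  -0.  58.  90.]
```

View pics/w13.png

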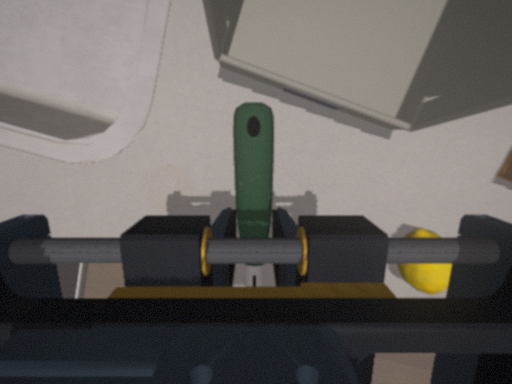

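```bash
python3 -m handwheel '{"gripper":[1,1,1,1,1],"offset":[[0,38,11],[0,76,20],[0,115,30],[0,153,38],[0,192,44]],"rot":[[4,0,0],[8,0,0],[12,0,0],[16,0,0],[20,0,0]]}'
python3 -c "
from h import *
goal((656.9,-209.1,70),-4.6)"
```

```text
time_s: 15.48
ee_pos: [458.7, -58.6, 102.3]
ee_rot: [-3.9, 89.9, 171.5]
force: [1.1, 0.7, -1.1]
gripper_width: 23.2
off [32.0, 134.0, -209.7] rot [-0.0, 0.1, 0.0] | rows 6.0 now [458.7 -58.6 102.3] w 23.2 t 15.48 q [ -9.  12. 110.  -0.  57.  86.]
```

```bash
python3 -m handwheel '{"gripper":[1,1,1,1,1],"offset":[[0,38,-5],[0,74,-25],[0,105,-55],[0,128,-90],[0,134,-125]],"rot":[[0,0,0],[0,0,0],[0,0,0],[0,0,0],[0,0,0]]}'
python3 -m handwheel '{"gripper":[1,1,1,1],"offset":[[0,0,-40],[10,0,-80],[10,0,-85],[10,0,-85]],"rot":[[0,0,0],[0,0,0],[0,0,0],[0,0,0]]}'
python3 -c "
from h import *
goal((656.9,-209.1,-20),-4.6)
cv2.imwrite('pics/w14.png',grab_frame('wrist')[:,:,::-1])"
```

```text
time_s: 15.9
ee_pos: [574.0, -204.5, 102.1]
ee_rot: [52.7, 89.9, -132.0]
force: [0.3, 0.7, -0.6]
gripper_width: 23.4
time_s: 16.23
ee_pos: [659.7, -206.8, 89.7]
ee_rot: [-13.6, 89.8, 162.0]
force: [0.0, -0.6, -0.6]
gripper_width: 23.6
off [109.7, 2.6, 2.2] rot [0.2, 0.2, 0.0] | rows 2.6 now [ 659.7 -206.8   89.7] w 23.6 t 16.23 q [-18.  32.  80.  -0.  68.  76.]
```

View pics/w14.png

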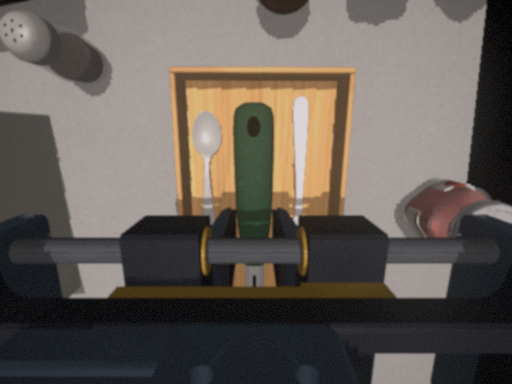

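```bash
python3 -m handwheel '{"gripper":[1,1,1,1,1],"offset":[[30,2.5,2],[70,2.5,2],[95,2.5,2],[105,2.5,2],[107,2.5,2]],"rot":[[0,0,0],[0,0,0],[0,0,0],[0,0,0],[0,0,0]]}'
python3 -m handwheel '{"gripper":[1,1],"offset":[[0,0,0],[0,0,0]],"rot":[[0,0,0],[0,0,0]]}'
python3 -c "
from h import *
goal((656.9,-209.1,-21),-4.6)
cv2.imwrite('pics/w15.png',grab_frame('wrist')[:,:,::-1])"
```

```text
time_s: 16.7
ee_pos: [653.7, -208.7, -16.2]
ee_rot: [-12.1, 89.7, 163.4]
force: [-0.2, -0.4, -0.1]
gripper_width: 23.2
time_s: 16.87
ee_pos: [657.9, -210.0, -12.0]
ee_rot: [164.3, 89.8, -20.1]
force: [-0.3, 0.2, -0.7]
gripper_width: 23.4
off [9.0, -0.8, 1.1] rot [0.1, -0.2, -0.1] | rows 0.2 now [ 657.9 -210.   -12. ] w 23.4 t 16.87 q [-19.  37.  87.  -0.  56.  76.]
```

View pics/w15.png

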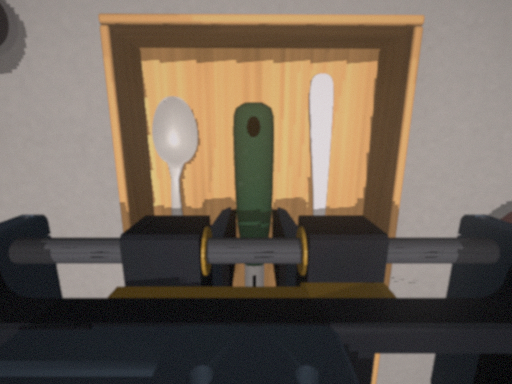

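```bash
python3 -m handwheel '{"gripper":[1,1,1,1],"offset":[[5,0,1],[7,-1,1],[7,-1,1],[7,-1,1]],"rot":[[0,0,0],[0,0,0],[0,0,0],[0,0,0]]}'
```

```text
time_s: 17.25
ee_pos: [655.8, -208.3, -21.3]
ee_rot: [135.8, 90.0, -48.7]
force: [0.1, -0.4, -0.5]
gripper_width: 23.5
```

```bash
python3 -m handwheel '{"gripper":[0.63,0.63,0.63,0.63],"offset":[[0,0,0],[0,0,0],[0,0,0],[0,0,0]],"rot":[[0,0,0],[0,0,0],[0,0,0],[0,0,0]]}' 25
python3 -m handwheel '{"gripper":[0.63,0.63,0.63,0.3,0],"offset":[[-10,0,0],[-30,0,0],[-70,0,0],[-110,0,0],[-150,0,0]],"rot":[[0,0,0],[0,0,0],[0,0,0],[0,0,0],[0,0,0]]}'
python3 -c "
from h import *
s=state()
cv2.imwrite('pics/w16.png',grab_frame('wrist')[:,:,::-1])
goal((431,-65,140),36.9)"
```

```text
time_s: 17.58
ee_pos: [655.9, -208.5, -21.3]
ee_rot: [148.2, 90.0, -36.2]
force: [0.0, 0.2, -0.1]
gripper_width: 33.5
time_s: 18.0
ee_pos: [655.5, -208.3, 130.8]
ee_rot: [17.2, 90.0, -167.2]
force: [1.5, -0.7, 0.5]
gripper_width: 44.1
off [-3.4, -126.7, 240.1] rot [-41.4, -0.8, -0.6] | rows 6.5 now [ 660.6 -210.   141.2] w 48.4 t 18.05 q [-19.  30.  77.   0.  73.  76.]
```

View pics/w16.png

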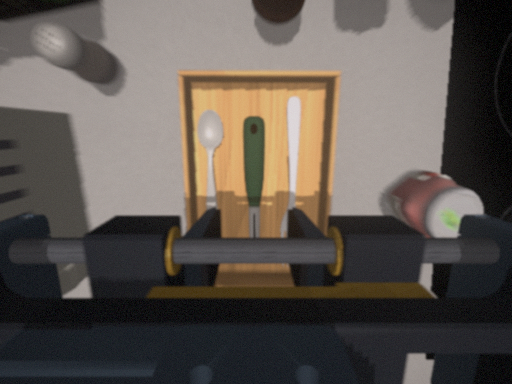

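```bash
python3 -m handwheel '{"gripper":[0,0,0,0,0],"offset":[[0,0,41],[0,-15,80],[0,-35,118],[0,-60,155],[0,-85,190]],"rot":[[-7,0,0],[-14,0,0],[-21,0,0],[-28,0,0],[-35,0,0]]}'
python3 -c "
from h import *
a=cv2.imread('pics/top0.png')[205:300,190:260]; h=cv2.cvtColor(a,cv2.COLOR_BGR2HSV)
m=cv2.inRange(h,(18,120,80),(38,255,255)); c=max(cv2.findContours(m,0,1)[0],key=cv2.contourArea)
M=cv2.moments(c); u,v=190+M['m10']/M['m00'],205+M['m01']/M['m00']; th=.5*np.arctan2(2*M['mu11'],M['mu20']-M['mu02'])
A=px2w('top',u,v,29);B=px2w('top',u+10*np.cos(th),v+10*np.sin(th),29);d=B-A
print(u,v,A,np.degrees(np.arctan2(d[1],d[0])))
goal((431,-64.5,110),36.9)"
```

```text
time_s: 18.47
ee_pos: [475.5, -112.0, 129.1]
ee_rot: [136.0, 89.9, -13.2]
force: [-0.3, 0.4, 1.8]
gripper_width: 81.7
228.7239985299522 259.43844174935685 [429.9444575  -64.20731281  29.        ] -146.0138497122429
off [19.0, -63.6, 13.9] rot [-6.1, -0.0, -0.0] | rows 1.6 now [ 475.5 -112.   129.1] w 81.7 t 18.47 q [-15.  13. 105.   0.  62.  45.]
```

```bash
python3 -m handwheel '{"gripper":[0,0,0,0],"offset":[[10,-30,7],[19,-62,14],[19,-62,14],[19,-62,14]],"rot":[[-4,0,0],[-4,0,0],[-4,0,0],[-4,0,0]]}'
python3 -c "
from h import *
goal((430.5,-64.5,-18),35)
s=state();print(w2px('wrist',(430.5,-64.5,29),s))
cv2.imwrite('pics/w17.png',grab_frame('wrist')[:,:,::-1])"
```

```text
time_s: 18.8
ee_pos: [432.7, -65.4, 110.1]
ee_rot: [117.3, 90.0, -28.0]
force: [0.3, -0.3, -0.6]
gripper_width: 91.6
off [128.1, -2.1, 1.3] rot [-0.4, -0.0, -0.0] | rows 3.1 now [432.7 -65.4 110.1] w 91.6 t 18.8 q [-10.  10. 113.  -0.  58.  45.]
[251.56922295 195.10037856]
```

View pics/w17.png

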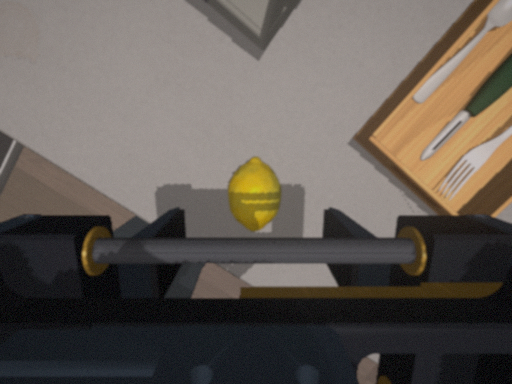

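```bash
python3 -m handwheel '{"gripper":[0,0,0,0,0],"offset":[[30,0,1],[70,0,1],[105,0,1],[122,0,1],[127,0,1]],"rot":[[0,0,0],[0,0,0],[0,0,0],[0,0,0],[0,0,0]]}'
python3 -m handwheel '{"gripper":[0,0.3,0.5,0.5,0.5],"offset":[[0,0,0],[0,0,0],[0,0,0],[0,0,0],[0,0,0]],"rot":[[0,0,0],[0,0,0],[0,0,0],[0,0,0],[0,0,0]]}' 15
python3 -m handwheel '{"gripper":[1,1,1],"offset":[[0,0,0],[0,0,0],[0,0,0]],"rot":[[0,0,0],[0,0,0],[0,0,0]]}' 20
```

```text
time_s: 19.27
ee_pos: [432.4, -67.4, -19.8]
ee_rot: [-41.7, 89.8, 172.8]
force: [-0.5, -0.6, -0.6]
gripper_width: 91.1
time_s: 19.68
ee_pos: [434.1, -67.1, -16.3]
ee_rot: [132.6, 89.8, -12.8]
force: [0.1, 0.0, -0.8]
gripper_width: 67.4
time_s: 19.93
ee_pos: [433.3, -66.8, -16.8]
ee_rot: [135.7, 89.9, -9.8]
force: [0.1, 1.2, 5.5]
gripper_width: 55.6
```

```bash
sed -i 's/pos=pos+19\*x/pos=pos+46.5*x/' h.py
cat >> h.py <<'E'
def Bn(x,y,z):
    c,s=np.cos(np.radians(-3)),np.sin(np.radians(-3)); return (665.4+c*x-s*y,105.4+s*x+c*y,z)
E
python3 -m handwheel '{"gripper":[1,1,1,1,1],"offset":[[0,0,0],[-20,0,0],[-60,0,0],[-100,0,0],[-130,0,0]],"rot":[[0,0,0],[0,0,0],[0,0,0],[0,0,0],[0,0,0]]}' 30
python3 -c "
from h import *
goal(Bn(-200,0,150),-3,50,grasp=True)
goal(Bn(-55,0,70),-3,50,grasp=True)
goal(Bn(-200,0,150),-3,0,grasp=True)
cv2.imwrite('pics/w18.png',grab_frame('wrist')[:,:,::-1])"
```

```text
time_s: 20.35
ee_pos: [433.5, -66.9, 115.1]
ee_rot: [130.2, 89.9, -15.3]
force: [1.0, 0.0, -1.5]
gripper_width: 55.4
off [-5.0, -110.6, -158.4] rot [35.1, 48.0, 16.3] | rows 8.6 now [433.5 -66.9 115.1] w 55.4 t 20.35 q [-10.   9. 112.  -0.  58.  45.]
off [75.3, -22.4, -273.3] rot [35.1, 48.0, 16.3] | rows 8.6 now [433.5 -66.9 115.1] w 55.4 t 20.35 q [-10.   9. 112.  -0.  58.  45.]
off [11.6, -132.3, -130.2] rot [37.5, -0.1, -0.1] | rows 5.2 now [433.5 -66.9 115.1] w 55.4 t 20.35 q [-10.   9. 112.  -0.  58.  45.]
```

View pics/w18.png

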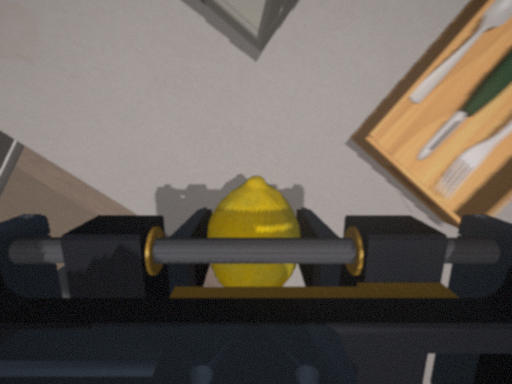

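```bash
python3 -m handwheel '{"gripper":[1,1,1,1,1],"offset":[[0,-25,-22],[0,-50,-45],[0,-75,-70],[0,-100,-95],[0,-130,-125]],"rot":[[7,0,0],[14,0,0],[21,0,0],[28,0,0],[35,0,0]]}'
python3 -c "
from h import *
goal(Bn(-200,0,150),-3,50,grasp=True)
goal(Bn(-200,0,150),-3,0,grasp=True)"
```

```text
time_s: 20.82
ee_pos: [460.0, 100.9, 112.2]
ee_rot: [46.4, 90.0, -130.8]
force: [1.0, 0.1, -0.9]
gripper_width: 55.4
off [-8.0, -11.1, -41.8] rot [5.4, 50.0, 2.5] | rows 7.0 now [460.  100.9 112.2] w 55.4 t 20.82 q [ 11.  12. 109.  -0.  59.  98.]
off [8.7, -14.7, -6.4] rot [5.8, 0.0, -0.0] | rows 0.8 now [460.  100.9 112.2] w 55.4 t 20.82 q [ 11.  12. 109.  -0.  59.  98.]
```

```bash
python3 -m handwheel '{"gripper":[1,1,1,1,1],"offset":[[-5,-5,-5],[-10,-10,-10],[-15,-14,-18],[-18,-14,-26],[-20,-14,-34]],"rot":[[0.7,7,0.3],[1.4,14,0.6],[2.1,21,1],[2.8,28,1.4],[3.5,35,1.7]]}'
python3 -c "
from h import *
goal(Bn(-200,0,150),-3,50,grasp=True)"
```

```text
time_s: 21.23
ee_pos: [488.3, 111.0, 130.4]
ee_rot: [177.7, 58.6, -2.6]
force: [1.1, -1.9, -1.2]
gripper_width: 55.2
off [15.5, -3.4, -5.7] rot [2.5, 18.6, 0.6] | rows 2.6 now [488.3 111.  130.4] w 55.2 t 21.23 q [ 20.   1. 128. -30.  24. 135.]
```

```bash
python3 -c "
from h import *
goal(Bn(-130,0,150),-3,35,grasp=True)"
```

```text
off [54.3, -1.1, -53.5] rot [2.6, 3.6, 0.3] | rows 1.8 now [488.3 111.  130.4] w 55.2 t 21.23 q [ 20.   1. 128. -30.  24. 135.]
```

```bash
python3 -m handwheel '{"gripper":[1,1,1,1,1],"offset":[[15,0,-15],[30,0,-30],[45,-1,-45],[54,-1,-53],[54,-1,-53]],"rot":[[0.7,1,0],[1.4,2,0],[2,3,0],[2.6,3.6,0],[2.6,3.6,0]]}'
python3 -c "
from h import *
goal(Bn(-130,0,150),-3,45,grasp=True)
s=state();print(s['qpos'])
cv2.imwrite('pics/s19.png',grab_frame('scene')[:,:,::-1])"
```

```text
time_s: 21.65
ee_pos: [565.1, 109.6, 112.0]
ee_rot: [-179.7, 55.3, -2.6]
force: [-0.0, -0.1, -1.3]
gripper_width: 55.1
off [-2.4, -1.1, -5.6] rot [0.0, 10.3, 0.2] | rows 1.4 now [565.1 109.6 112. ] w 55.1 t 21.65 q [ 17.   9. 125. -41.  17. 146.]
[ 16.82156316   8.97634989 125.16683425 -41.22527033  16.71518404
 146.47528911]
```

View pics/s19.png

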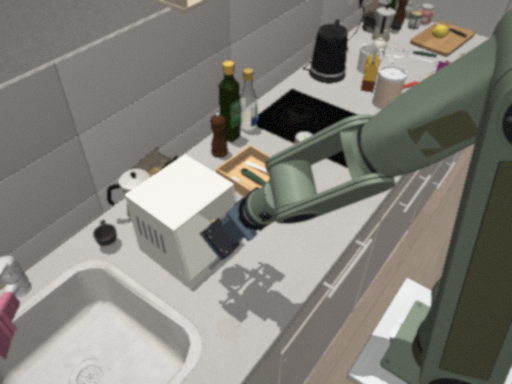

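```bash
python3 -m handwheel '{"gripper":[1,1,1,1,1],"offset":[[-10,0,10],[-20,0,25],[-35,0,40],[-50,0,55],[-55,0,60]],"rot":[[-5,0,0],[-12,-2,0],[-19,-4,0],[-26,-6,0],[-33,-6,0]]}'
python3 -c "
from h import *
goal(Bn(-200,0,170),-3,30,grasp=True)"
```

```text
time_s: 22.12
ee_pos: [481.4, 113.5, 124.9]
ee_rot: [145.8, 60.9, -5.8]
force: [0.5, -0.9, -0.8]
gripper_width: 55.0
off [-0.6, 3.4, -8.3] rot [31.8, 1.3, -1.1] | rows 4.4 now [481.4 113.5 124.9] w 55.0 t 22.12 q [ 22.   2. 127. -29.  27. 106.]
```

```bash
python3 -m handwheel '{"gripper":[1,1,1,1,1],"offset":[[0,0,0],[0,0,0],[0,0,0],[0,0,0],[0,0,0]],"rot":[[-7,0,0],[-14,0,0],[-21,0,0],[-28,0,0],[-35,0,0]]}'
python3 -m handwheel '{"gripper":[1,1,1,1,1],"offset":[[0,0,0],[0,0,0],[0,0,0],[0,0,0],[0,0,0]],"rot":[[-7,0,0],[-14,0,0],[-21,0,0],[-28,0,0],[-35,0,0]]}'
python3 -m handwheel '{"gripper":[1,1,1,1,1],"offset":[[0,0,0],[0,0,0],[0,0,0],[0,0,0],[0,0,0]],"rot":[[-7,0,0],[-14,0,0],[-21,0,0],[-28,0,0],[-35,0,0]]}'
python3 -m handwheel '{"gripper":[1,1,1,1,1],"offset":[[0,0,0],[0,0,0],[0,0,0],[0,0,0],[0,0,0]],"rot":[[-7,0,0],[-14,0,0],[-21,0,0],[-28,0,0],[-35,0,0]]}'
python3 -c "
from h import *
goal(Bn(-130,0,140),-3,35,grasp=True)"
```

```text
time_s: 22.53
ee_pos: [482.6, 113.6, 124.3]
ee_rot: [110.8, 60.9, -5.8]
force: [1.1, 0.5, -1.3]
gripper_width: 55.5
time_s: 22.95
ee_pos: [482.6, 113.5, 124.3]
ee_rot: [75.8, 60.9, -5.8]
force: [0.6, 0.1, -1.3]
gripper_width: 55.4
time_s: 23.37
ee_pos: [482.6, 113.5, 124.3]
ee_rot: [40.8, 60.9, -5.8]
force: [-0.5, 0.2, -0.8]
gripper_width: 55.7
time_s: 23.78
ee_pos: [482.6, 113.5, 124.2]
ee_rot: [5.8, 60.9, -5.8]
force: [0.4, 0.8, -0.5]
gripper_width: 55.2
off [58.2, 11.1, 57.7] rot [-8.1, -5.8, 1.8] | rows 2.0 now [482.6 113.5 124.2] w 55.2 t 23.78 q [ 21.   2. 127. -29.  27. -34.]
```

```bash
python3 -m handwheel '{"gripper":[1,1,1,1,1],"offset":[[15,3,15],[30,6,30],[45,9,45],[58,11,58],[58,11,58]],"rot":[[-3,-2,1],[-6,-4,1.5],[-8,-5.8,1.8],[-8,-5.8,1.8],[-8,-5.8,1.8]]}'
python3 -c "
from h import *
goal(Bn(-52,0,95),-3,35,grasp=True)
goal(Bn(-52,0,65),-3,35,grasp=True)
s=state();print(s['ee_rot'])
cv2.imwrite('pics/s20.png',grab_frame('scene')[:,:,::-1])
crop('pics/s20.png','pics/s20c.png',110,120,180,160,4)
cv2.imwrite('pics/t20.png',grab_frame('top')[:,:,::-1])
crop('pics/t20.png','pics/t20c.png',80,100,180,200,3)
cv2.imwrite('pics/w20.png',grab_frame('wrist')[:,:,::-1])"
```

```text
time_s: 24.2
ee_pos: [564.7, 110.4, 101.8]
ee_rot: [0.4, 55.0, -3.0]
force: [0.9, 1.0, -1.1]
gripper_width: 55.4
off [80.1, 0.5, 36.0] rot [-0.4, 0.0, 0.0] | rows 2.1 now [564.7 110.4 101.8] w 55.4 t 24.2 q [ 17.  10. 126. -48.  16. -26.]
off [104.7, 0.4, 18.8] rot [-0.4, 0.0, 0.0] | rows 2.6 now [564.7 110.4 101.8] w 55.4 t 24.2 q [ 17.  10. 126. -48.  16. -26.]
[ 0.43246467 54.95877023 -3.01835001]
```

View pics/s20c.png

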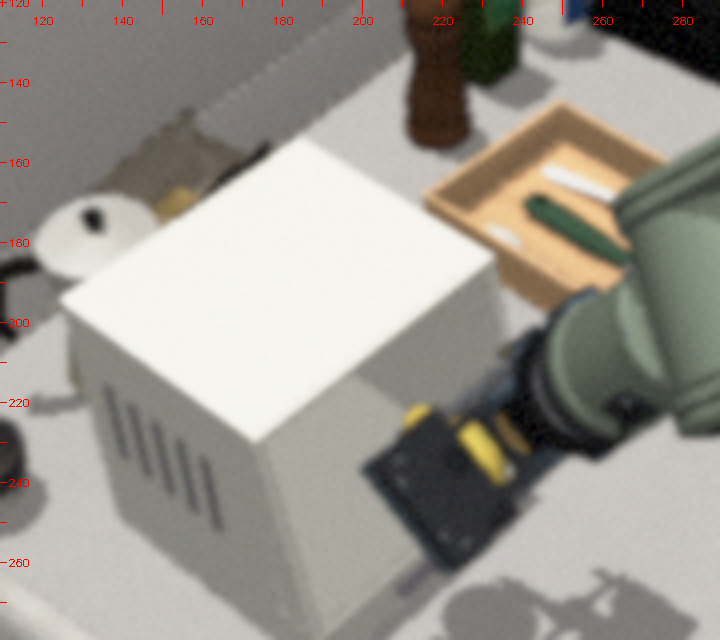

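View pics/w20.png

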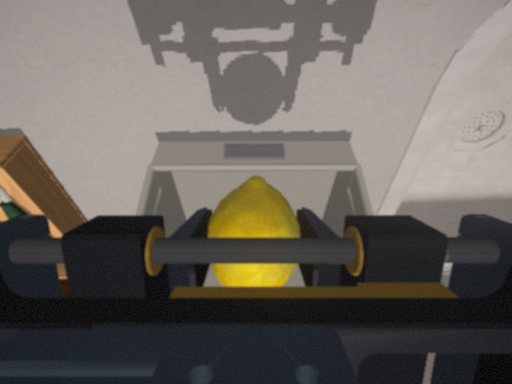

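View pics/t20c.png

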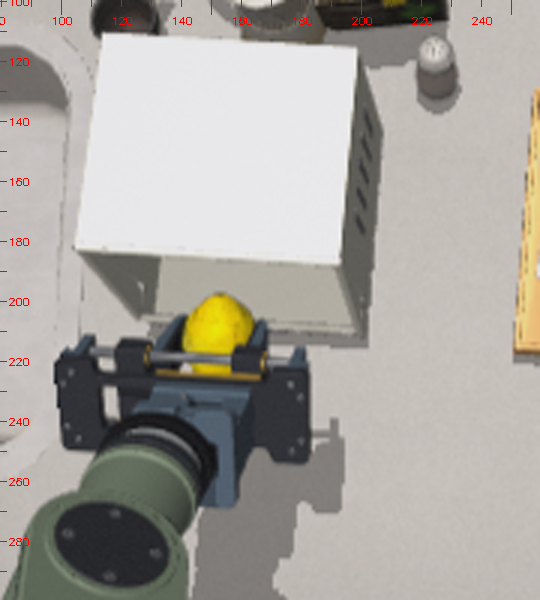

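```bash
python3 -c "
from h import *
for z in (150,185,200): print(z,px2w('top',99,222,z),px2w('top',182.5,230,z))
print(px2w('top',153,212,140))
print(w2px('top',Bn(-130,0,140)),w2px('top',Bn(-170,89,190)),w2px('top',Bn(-170,-89,190)))"
```

```text
150 [515.54198036 237.13112338 150.        ] [496.55569725  40.16628793 150.        ]
185 [511.75949243 224.11180154 185.        ] [493.49441651  34.62881251 185.        ]
200 [510.13842618 218.53209218 200.        ] [492.18243905  32.25560876 200.        ]
[540.53510566 113.673607   140.        ]
[153.5200544  214.05631877] [107.16104513 226.84591848] [186.2217562  230.92467341]
```

```bash
python3 -m handwheel '{"gripper":[1,1,1,1,1],"offset":[[20,0,9],[40,0,18],[60,0,27],[78,-1,35],[78,-1,35]],"rot":[[-0.4,0,0],[-0.4,0,0],[-0.4,0,0],[-0.4,0,0],[-0.4,0,0]]}'
python3 -c "
from h import *
goal(Bn(-52,0,68),-3,35,grasp=True)
cv2.imwrite('pics/w21.png',grab_frame('wrist')[:,:,::-1])
cv2.imwrite('pics/t21.png',grab_frame('top')[:,:,::-1])
crop('pics/t21.png','pics/t21c.png',80,100,180,200,3)"
```

```text
time_s: 24.77
ee_pos: [638.1, 105.4, 58.0]
ee_rot: [-0.0, 54.9, -3.0]
force: [0.8, -0.6, -1.6]
gripper_width: 55.3
off [24.1, 1.4, -14.5] rot [-0.0, 0.1, 0.0] | rows 0.7 now [638.1 105.4  58. ] w 55.3 t 24.77 q [ 14.  19. 121. -60.  11. -17.]
```

View pics/w21.png

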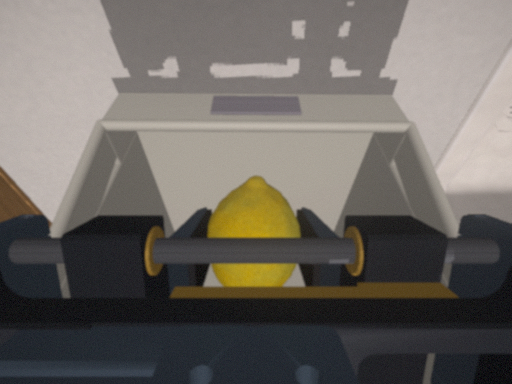

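View pics/t21c.png

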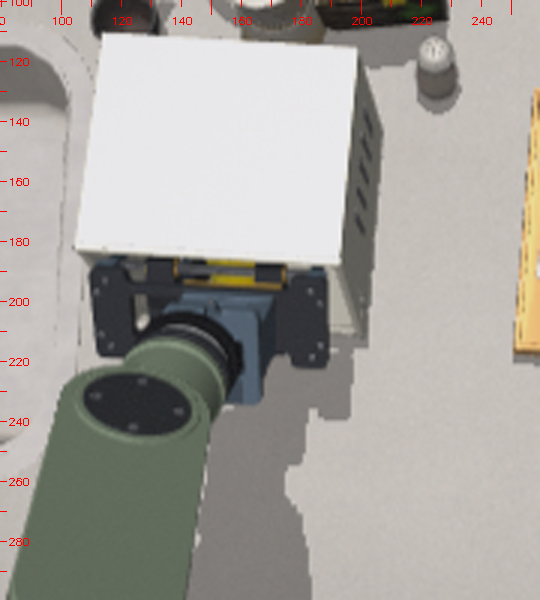

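```bash
python3 -c "
from h import *
goal(Bn(-53,0,74),-3,31,grasp=True)"
```

```text
off [20.3, 1.6, -13.9] rot [-0.0, 4.0, 0.0] | rows 0.6 now [636.1 105.3  58.7] w 55.5 t 24.87 q [ 14.  19. 121. -60.  11. -17.]
```

```bash
python3 -m handwheel '{"gripper":[1,1,1,1],"offset":[[7,1,-5],[14,1,-10],[21,1,-14],[21,1,-14]],"rot":[[0,1,0],[0,2,0],[0,2,0],[0,2,0]]}'
python3 -c "
from h import *
s=state();print(s['qpos'],s['force'])
x=Rm(s['ee_rot'])[:,0];g=s['ee_pos']-46.5*x
c,sn=np.cos(np.radians(-3)),np.sin(np.radians(-3));d=g-np.array([665.4,105.4,0]);print('G bin',c*d[0]+sn*d[1],-sn*d[0]+c*d[1],d[2],s['ee_rot'])"
```

```text
time_s: 25.2
ee_pos: [635.9, 106.4, 33.2]
ee_rot: [-0.1, 57.0, -3.0]
force: [-0.7, 0.2, -1.4]
gripper_width: 55.2
[ 13.61379243  21.55389296 121.17154354 -59.26963664  10.46018061
 -17.13959676] [-0.74361983  0.2117236  -1.37571778]
G bin -54.86972180509252 -0.5406749754361297 72.17339858121683 [-0.068604   57.00359714 -3.03856949]
```

```bash
python3 -m handwheel '{"gripper":[0.25,0.2,0.2,0.2,0.2],"offset":[[0,0,0],[0,0,0],[0,0,0],[0,0,0],[0,0,0]],"rot":[[0,0,0],[0,0,0],[0,0,0],[0,0,0],[0,0,0]]}'
python3 -m handwheel '{"gripper":[0.2,0.2,0.2],"offset":[[0,0,0],[0,0,0],[0,0,0]],"rot":[[0,0,0],[0,0,0],[0,0,0]]}'
python3 -c "
from h import *
cv2.imwrite('pics/w22.png',grab_frame('wrist')[:,:,::-1])
goal(Bn(-55,0,105),-3,35,grasp=True)"
```

```text
time_s: 25.62
ee_pos: [637.9, 106.5, 34.3]
ee_rot: [0.0, 56.9, -3.0]
force: [-0.5, 0.1, -0.0]
gripper_width: 72.8
time_s: 25.87
ee_pos: [637.7, 106.4, 33.6]
ee_rot: [-0.0, 56.9, -3.0]
force: [0.6, 0.6, -0.1]
gripper_width: 72.7
off [-28.3, 0.5, 17.7] rot [0.0, -1.9, 0.0] | rows 0.8 now [637.7 106.4  33.5] w 72.7 t 25.92 q [ 14.  22. 121. -59.  10. -17.]
```

View pics/w22.png

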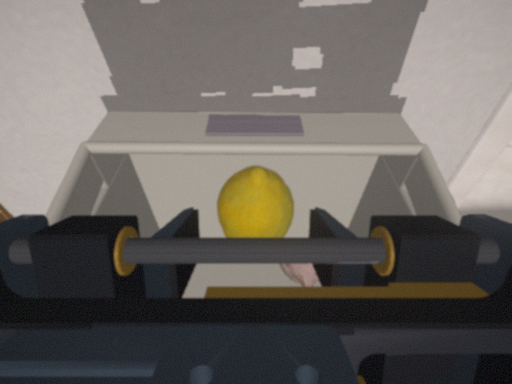

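```bash
python3 -m handwheel '{"gripper":[0.2,0.2,0.2,0.2,0.2],"offset":[[-10,0,6],[-20,0,12],[-28,0,17],[-50,0,7],[-75,0,-5]],"rot":[[0,-1,0],[0,-2,0],[0,-2,0],[0,-2,0],[0,-2,0]]}'
python3 -m handwheel '{"gripper":[0.2,0.2,0.2,0.2],"offset":[[-25,0,-11],[-50,0,-22],[-80,0,-40],[-110,0,-60]],"rot":[[0,0,0],[0,2,0],[0,5,0],[0,10,0]]}'
python3 -c "
from h import *
s=state();print(s['qpos'])
for n in ('wrist','scene','top'): cv2.imwrite(f'pics/{n}23.png',grab_frame(n)[:,:,::-1])
"
```

```text
time_s: 26.33
ee_pos: [592.9, 108.8, 95.0]
ee_rot: [0.0, 54.8, -3.0]
force: [-0.5, 0.3, 0.8]
gripper_width: 72.9
time_s: 26.67
ee_pos: [476.3, 114.9, 149.6]
ee_rot: [0.1, 65.2, -2.8]
force: [1.6, -1.9, 0.0]
gripper_width: 73.4
[ 18.95983458   0.60279062 122.09612049 -15.70206537  35.08016589
 -57.04684086]
```

View pics/wrist23.png

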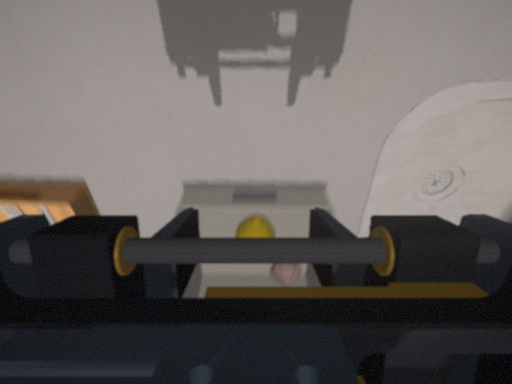

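View pics/scene23.png

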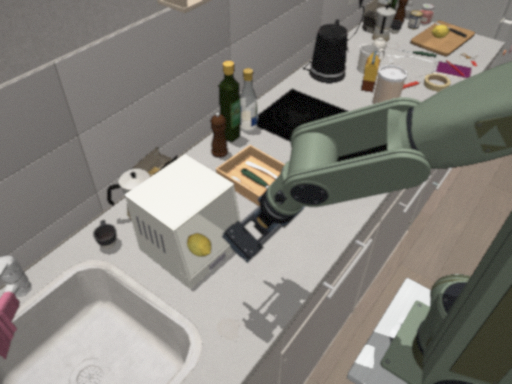

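View pics/top23.png

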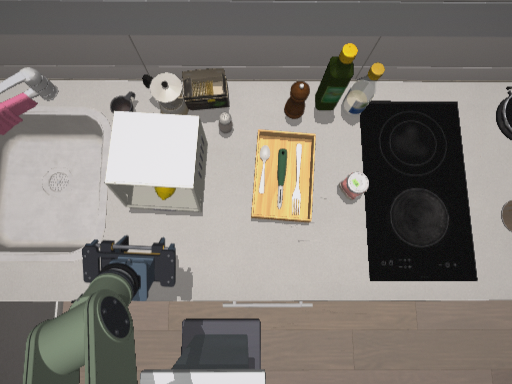

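```bash
python3 -c "
from h import *
crop('pics/top23.png','pics/e1.png',100,100,130,115,6)
crop('pics/top23.png','pics/e2.png',245,120,80,110,5)
a=cv2.imread('pics/e1.png');b=cv2.imread('pics/e2.png');
g=px2w('scene',200,243,34);c,sn=np.cos(np.radians(-3)),np.sin(np.radians(-3));d=g-np.array([665.4,105.4,0]);print('lemon bin',c*d[0]+sn*d[1],-sn*d[0]+c*d[1])
s=cv2.imread('pics/scene23.png');
def seg(a,b,z):
    A=px2w('top',*a,z);B=px2w('top',*b,z);return (A+B)/2
"
```

```text
lemon bin -35.529545839406474 -4.43051515772321
```

View pics/e1.png

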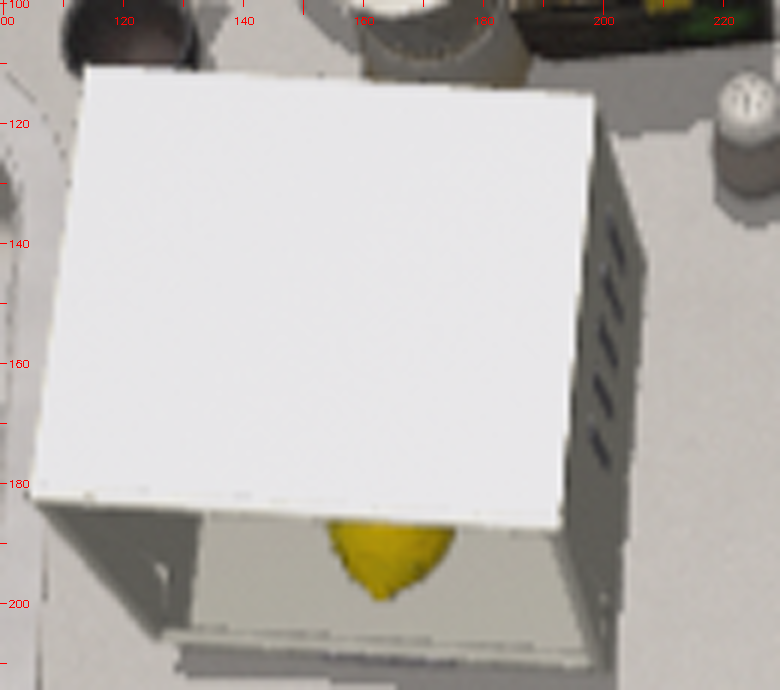

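View pics/e2.png

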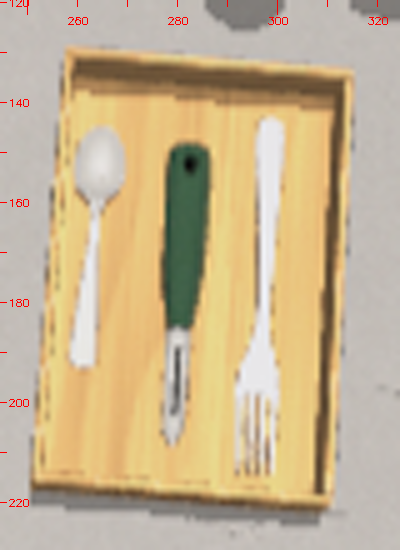

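```bash
python3 -m handwheel '{"gripper":[0.2,0.2,0.2,0.2,0.2],"offset":[[-10,0,0],[-20,0,0],[-20,0,0],[-20,0,0],[-20,0,0]],"rot":[[0,0,0],[0,0,0],[0,0,0],[0,0,0],[0,0,0]]}'
python3 -m handwheel '{"gripper":[0.2,0.2,0.2,0.2,0.2],"offset":[[0,0,0],[0,0,0],[0,0,0],[0,0,0],[0,0,0]],"rot":[[0,0,0],[0,0,0],[0,0,0],[0,0,0],[0,0,0]]}'
python3 -c "
from h import *
b=grab_frame('top')[:,:,::-1];a=cv2.imread('pics/top23.png');cv2.imwrite('pics/top24.png',b)
d=cv2.absdiff(a,b).max(2);print('bin',(d[100:215,100:205]>40).sum(),'tray',(d[120:230,245:325]>40).sum())
c=cv2.imread('pics/top0.png');d=cv2.absdiff(c,b).max(2);print('vs start: salt',(d[105:140,215:235]>40).sum(),'jar',(d[165:205,335:370]>40).sum(),'roof',(d[105:180,103:200]>40).sum())
def m(x): 
  h=cv2.cvtColor(x[180:210,140:190].copy(),cv2.COLOR_BGR2HSV); k=cv2.inRange(h,(18,120,80),(38,255,255));y,xx=np.nonzero(k);return xx.mean(),y.mean(),len(y)
print(m(a),m(b))"
```

```text
time_s: 27.23
ee_pos: [471.9, 114.8, 166.4]
ee_rot: [-0.1, 65.0, -3.1]
force: [0.3, -0.7, -0.5]
gripper_width: 72.9
time_s: 27.65
ee_pos: [472.0, 115.1, 167.1]
ee_rot: [-0.0, 64.9, -3.0]
force: [0.2, 0.8, 0.0]
gripper_width: 72.9
bin 0 tray 0
vs start: salt 0 jar 0 roof 2
(np.float64(24.132183908045977), np.float64(11.839080459770114), 174) (np.float64(24.15606936416185), np.float64(11.809248554913294), 173)
```

Nothing is moving in the bin or tray, and the salt shaker, jar and bin look the same as at the start. I'm handing it in.

```bash
python3 -c "
from workcell import *
print(job_done())"
```

```text
the job is handed in; nothing more can be done
None
```

I sorted all three things and handed the job in at about 27.7 s of the 72 s allowed. The fork and the peeler lie lengthwise in the cutlery tray beside the teaspoon, and the lemon is in the hooded bin with the garlic.

**Last checks:**
- **Lemon:** it rests about 35 mm in front of the bin's centre, 4 mm to the right. It did not move between two top pictures taken about 1 s apart.
- **Tray and bin:** the tray contents showed no change between those two pictures, and the roof corners and tray edges read the same as at the start.
- **Salt shaker and jam jar:** no change in the top view against the first picture.
- **Garlic:** I saw it in the wrist picture after the lemon dropped, but did not measure its position.
- **Hand:** it was clear of everything when I handed in.

**What disagreed or went wrong:**
- **Fingertip height:** the real fingertips sit about 27 mm behind the reported TCP, although the camera measurements agreed with the reported pose. My first three closings on the fork therefore missed above it. I lowered the hand in small steps until it gripped and allowed for the offset after that.
- **Last joint near its limit:** on the first lean toward the bin it read 146.48°, against a limit of 146.56°. I backed off, turned the hand half a turn and went in again with plenty of margin.

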